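# Clamp the sharpening stone in its holder

## Task

Get the sharpening stone ready for the kitchen knife. It stands on its long edge in the small drying rack: take it out and first lay it flat on the bare worktop and let go, so that you can take it again across its width, then drop it flat into the pocket of the stone holder (either face up, either way round). Last, swing the holder's cam lever all the way shut, in line with the holder, so that it pushes the stone against the end stop and clamps it; leave the mug, the timer and the small tin where they stand.

Things in the scene. Friction and masses are not known exactly. Their poses are not given: they have to be found in the camera images.
- stone: The sharpening stone: a plain grey block 160 x 54 x 28 mm with edges rounded 2 mm, about 0.45 kg. Origin at its centre; x along its 160 mm length, y along its 54 mm width, z through its 28 mm thickness. At the start it stands on a long edge in the middle slot of the rack (its y axis upright, centre 43.5 mm over the worktop, top 70.5 mm).
- rack: Fixed small steel-wire drying rack in a grey drip tray, 226 x 166 mm. Origin on the worktop under its centre, z up, slots along x. Four wire hoops 110 mm long part it into three slots with 32 mm free width, at y = -36, 0 and 36 mm; the hoops' tops are 40 mm over the worktop, so the upper 30 mm of the stone stand free. The stone stands on wires 16.5 mm over the worktop.
- holder: Fixed black stone holder with a 216 x 72 mm base plate, the plate's top 12 mm over the worktop. Origin on the worktop under the centre of the pocket (where the clamped stone's centre belongs), z up, x along the pocket from the lever end (-x) to the fixed steel end stop (+x; its face at x = 80 mm, its top 37 mm up).
- pocket (a point): Centre of the pocket's floor (rubber ribs), 14 mm over the worktop; seated, the stone's centre is 28 mm, its top 42 mm up. Four steel corner lips at |x| = 41 to 71 mm leave 2 mm play on either side of the stone, flared above, tops 30 mm up; between them the long sides are open for fingers down to the plate. Lever open: pocket 167 to 171 mm long (extra room at -x); shut: just under 160 mm.
- cam (a joint): Angle of the aluminium cam lever about its upright pin (rad): 0 = shut, the lever in line with the holder, pointing to the holder's -x; grows opening, anticlockwise from above; at about 1.57 it points to the holder's -y. It starts open at 1.45 to 1.85, limits 0 and 1.95. Stiff enough to stay where it is left; the cam goes over centre at about 0.2, so push on to the stop.
- lever_knob (a point): On the axis of the upright black knob (15 mm across) at the lever's free end, 70 mm from the pin, 45 mm over the worktop; the knob reaches from 26 to 54 mm, the lever bar below it (13 mm wide) from 18.5 to 28.5 mm over the worktop. Push or hold the knob to swing the lever.
- lever_pin (a point): Axis of the lever's upright pin, 103.3 mm from the holder's origin towards the holder's -x, 30 mm over the worktop.
- mug: Bystander: pale mug with a handle, 88 x 127 x 95 mm, origin under its centre. Leave it.
- timer: Bystander: round kitchen timer, 61 mm across, 46 mm high, origin under its centre. Leave it.
- paste_tin: Bystander: small round tin, 57 mm across, 72 mm high, origin under its centre. Leave it.

How it is judged:
On the way:
1. the stone lies flat on the worktop, let go (height (world z) of stone below 0.018 m and angle between the z axis of stone and the z axis of holder, either way round below 0.08 rad and contact force between stone and the fingers below 0.2 N and linear speed of stone below 0.02 m/s), for 0.2 s.
At the end, for the whole second after the job is handed in: The stone lies at rest in the holder's pocket, down on its floor (within 2.5 mm, level within 0.05 rad), within 3 mm of the pocket's centre lengthwise (that is, pushed to the end stop) and 3.5 mm sidewise, in line with it within 0.06 rad, and the cam lever is shut (joint below 0.12 rad) (x of stone in the frame of holder between -0.003 and 0.003 m and y of stone in the frame of holder between -0.0035 and 0.0035 m and z of stone in the frame of holder between 0.0255 and 0.0305 m and angle between the x axis of stone and the x axis of holder, either way round below 0.06 rad and angle between the z axis of stone and the z axis of holder, either way round below 0.05 rad and value of joint cam below 0.12 rad and linear speed of stone below 0.01 m/s); the robot touches nothing.
It fails at once if the mug is moved more than 40 mm or tipped (distance of mug from where it was at the start of the episode above 0.04 m or angle between mug's own z axis and vertical above 0.4 rad).
It fails at once if the timer is moved more than 40 mm or tipped (distance of timer from where it was at the start of the episode above 0.04 m or angle between timer's own z axis and vertical above 0.4 rad).
It fails at once if the small tin is moved more than 40 mm or tipped (distance of paste_tin from where it was at the start of the episode above 0.04 m or angle between paste_tin's own z axis and vertical above 0.4 rad).
It also fails if it takes over 67 s, if anything falls off the work surface, if the arm or the gripper's body presses on something with over 40 N, if the wrist force passes 120 N, or if a joint passes its speed limit or range.

## Robot

A 7-joint arm with a two-finger parallel gripper is mounted at the origin on a cart in front of the work surface, level with it; the furniture and walls round the work are solid. World frame = base frame: x ahead of the robot, y to its left, z up, the work surface at z = 0. Lengths are in m, angles in rad, forces in N, time in s.
With the tool pointing down it reaches from about 0.35 to 0.9 m from the base axis. Payload 7.2 kg.
Tool frame: the origin (TCP) lies between the finger pads; the fingertips stand 8 mm ahead of it and the grasp point (between the pads) lies 11 mm behind it (manip.tips_ahead is the distance from the TCP to the fingertips, in m); z points along the fingers, y is the line along which they close (so a half turn about z gives the same grasp; the last joint's range is limited). The gripper opens to 88 mm and grips with 3 to 60 N. Pads are 20 mm wide; open, the fingers measure 115 mm over their backs; the gripper's body (75 mm by 178 mm) begins 61 mm behind the grasp point.
Start: joints at [1.212, 0.411, -0.013, 1.596, 0.006, 1.134, -0.082], TCP at [0.179, -0.599, 0.204] pointing down, gripper open.
Joint ranges: [-2.95, 2.95], [-0.29, 1.99], [-1.47, 1.44], [0.14, 2.54], [-1.03, 4.17], [0.13, 1.85], [-2.86, 2.86]. Speed limits (rad/s): [2.39, 2.39, 3.01, 3.01, 3.14, 3.14, 3.14].

## Interface

Orientations are given as a rotation vector (axis times angle).
In Python, from bench import manip, optics gives the robot as it stands. The module is installed in compiled form; this text tells all that it offers.
- The arm moves only by the tool step_arm, never from a script. Its argument "plan" is a list of rows, each an object with "grip": the finger opening in cm, from 0 to 8.78; "dp": the shift along the world's x, y, z in cm, a list of three; "twist": the turn about the world's z in rad. In form: [{"grip": grip, "dp": [dx, dy, dz], "twist": twist}, ...]. A call has 1 to 12 rows; each row shifts and turns the commanded pose from where the row before left it; what a row does not reach is not made up. A row lasts 1/10 s, in which the tool goes at most 50 mm and 8.59 degrees, less where a joint would pass 70% of its speed; a pose out of reach is approached as far as the arm can. A call is refused whole if a number of a shift passes 5 or a number of a turn 0.15, either way. A call with a gripper value outside its range is refused whole. The fingers move at their own pace and stop on an object; the grip force is fixed at half the most. Time passes only in rows, so rows that do not move let the fingers close. It gives the time, the measured TCP pose, the force, the opening and the grip force at its end, in the units of the state.
- manip.get_obs(): the state, without advancing time (a new reading comes with each control period).
- optics.read_camera(name): name is "side" or "top" or "wrist"; returns the picture (400x640x3 uint8, red, green, blue); there is no depth.
- optics.camera_info(name): a dict with "fovy" (degrees; the focal length in pixels is half the picture's height over the tangent of half this angle, whatever the lens; pixels are square), "cx", "cy" (the principal point, pixels), "k1" (the pictures are not rectified: a ray, as slopes to the right and down, at radius r is drawn at 1 + k1 r^2 times it, then the intrinsics apply), "extrinsics" (4x4, takes a point from world to camera coordinates). Camera axes: x right, y down, z forward; pixel columns grow to the right and rows downward; lengths in m; the calibration is good to about 2 mm. A picture is of the moment at which its call begins: read the wrist's pose just before it. camera_info takes no time and is no camera call; for the wrist camera it gives the pose at the moment of the call.
- manip.close_job(): hands the job in; it is judged then, once.
The state is a dict: "t": time; "qpos": joint angles; "qvel": joint speeds; "joint_efforts": joint torques, N m; "eef_pos": TCP position; "tool_rot": TCP orientation; "ft_force": force on the tool from outside, world axes, zero at the start; "ft_torque": the same for the moment, N m; "finger_gap": finger opening in m; "finger_force": force on a finger pad.
Only numpy, scipy, OpenCV 4.12 (cv2) and the standard library are available. Lean on these libraries where they do the work, as an engineer would, in place of code of your own. Each camera call takes 0.05 s, during which the arm holds its last target. There are 200 camera calls.

## Working session

There is one attempt and no reset: what is moved stays moved. The work goes in short steps, Python scripts to look and compute and a tool call to move; the robot and the scene stay as the last step left them, time stands still between calls to the robot, and variables do not carry over. Pictures are saved under pics/ and viewed, at most 10 in all, crops included, and the job is handed in when it is done.

Besides the shell and the picture viewer there is one more tool, called after "Call:" by a JSON object that holds its "fn" and its "kwargs", one argument or row to a line. step_arm: Moves the arm, as the interface text tells. Its arguments: {"type":"object","properties":{"plan":{"type":"array","items":{"type":"object","properties":{"grip":{"type":"number"},"dp":{"type":"array","items":{"type":"number"}},"twist":{"type":"number"}}}}},"required":["plan"]}

```bash
mkdir -p pics; cat > h.py <<'E'
import numpy as np, cv2
from bench import manip, optics
def K(name):
    i=optics.camera_info(name); f=200/np.tan(np.radians(i["fovy"])/2)
    return np.array([[f,0,i["cx"]],[0,f,i["cy"]],[0,0,1.]]),i["k1"],np.array(i["extrinsics"])
def ray(name,uv,cal=None):
    k,k1,E=cal or K(name); d=(np.array(uv,float)-[k[0,2],k[1,2]])/k[0,0]
    s=d.copy()
    for _ in range(20): s=d/(1+k1*(s@s))
    R=E[:3,:3]; return -R.T@E[:3,3], R.T@np.array([*s,1])
def plane(name,uv,z,cal=None):
    o,d=ray(name,uv,cal); return o+d*(z-o[2])/d[2]
def proj(name,p,cal=None):
    k,k1,E=cal or K(name); c=E[:3,:3]@np.array(p)+E[:3,3]; s=c[:2]/c[2]
    return k[0,0]*s*(1+k1*(s@s))+k[:2,2]
def snap(name,fn):
    im=optics.read_camera(name); cv2.imwrite("pics/"+fn,im[:,:,::-1]); return im
E
python3 - <<'E'
from h import *
o=manip.get_obs();print(o["t"],o["eef_pos"],o["tool_rot"],o["finger_gap"])
for n in("side","top"):
    snap(n,n+"0.png"); k,k1,E=K(n); print(n,k[0],k1,-E[:3,:3].T@E[:3,3],E[:3,:3])
E
```

```text
0.0 [ 0.17899011 -0.5982439   0.20310483] [-3.10684655e+00 -4.54997635e-01  5.91672384e-04] 0.08766773123283259
side [406.56778362   0.         312.933755  ] 0.027918053741556998 [-0.11848775  0.36781549  1.1800599 ] [[-0.37340539 -0.92764905 -0.005971  ]
 [-0.76369901  0.31105199 -0.56569469]
 [ 0.52662343 -0.2066734  -0.82459315]]
top [502.03486634   0.         317.61982492] 0.05385051155885496 [0.40804694 0.10331844 1.62351406] [[ 0.02031746 -0.99977763  0.00564689]
 [-0.99340861 -0.02082469 -0.11271944]
 [ 0.11281197 -0.00331949 -0.99361081]]
```

View pics/top0.png

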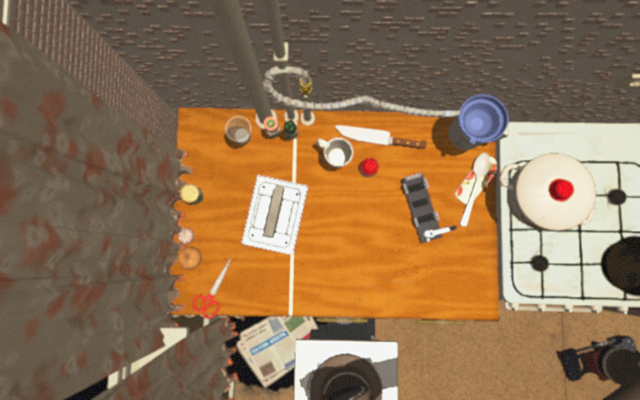

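View pics/side0.png

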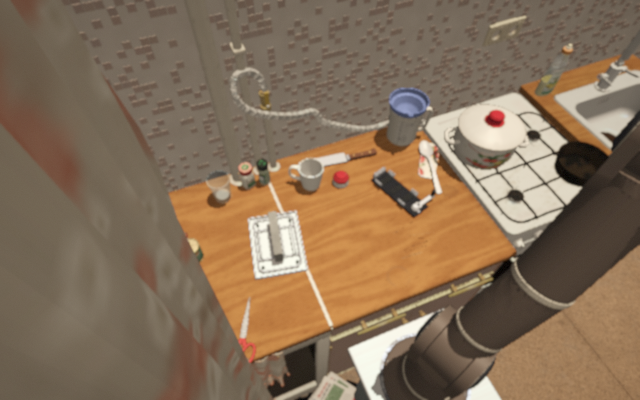

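The top view shows the rack at about (275,214), the stone in it at (272,211), and the holder at (420,208) with its lever end at the bottom and the knob near (453,228). The mug is at (337,152) and the timer at (369,167). The side view agrees. Next I'll measure these.

```bash
python3 - <<'E'
from h import *
im=cv2.imread("pics/top0.png"); hsv=cv2.cvtColor(im,cv2.COLOR_BGR2HSV); c=K("top")
def rects(m,z,x0,x1,y0,y1,n):
    mm=np.zeros_like(m); mm[y0:y1,x0:x1]=m[y0:y1,x0:x1]
    cs,_=cv2.findContours(mm,cv2.RETR_EXTERNAL,cv2.CHAIN_APPROX_NONE)
    for q in sorted(cs,key=cv2.contourArea)[::-1][:2]:
        r=cv2.minAreaRect(q); b=cv2.boxPoints(r); w=np.array([plane("top",p,z,c)[:2] for p in b])
        e=w[1]-w[0],w[2]-w[1]; l=max(e,key=np.linalg.norm)
        print(n,cv2.contourArea(q),r[0],w.mean(0).round(4),[round(np.linalg.norm(a),4) for a in e],np.degrees(np.arctan2(l[1],l[0])).round(1))
h,s,v=cv2.split(hsv)
print(hsv[211,272],hsv[180,275],hsv[205,420],hsv[228,453])
rects(((v<170)&(v>80)&(s<80)).astype(np.uint8),.0705,255,300,178,248,"stone")
rects(((v<110)&(s<110)).astype(np.uint8),.012,395,445,165,250,"holder")
a=cv2.resize(im[165:255,235:305],None,fx=6,fy=6,interpolation=cv2.INTER_CUBIC);b=cv2.resize(im[165:255,395:465],None,fx=6,fy=6,interpolation=cv2.INTER_CUBIC)
cv2.imwrite("pics/c.png",cv2.resize(np.hstack([a[:,:400],b[:,:400]]),(800,540)))
for n,uv,z in(("mug",(337,152),.05),("timer",(369,167),.03),("knob",(454,227),.05)):print(n,plane("top",uv,z,c))
print(manip.get_obs()["qpos"])
E
```

```text
[ 19  50 187] [ 68   4 244] [ 0 18 69] [10 11 68]
stone 99.5 (273.0705871582031, 212.18234252929688) [0.5466 0.2355] [np.float64(0.154), np.float64(0.0386)] -10.7
stone 0.5 (263.2500305175781, 186.75003051757812) [0.6252 0.2686] [np.float64(0.0022), np.float64(0.0045)] -133.8
holder 987.5 (420.3838806152344, 207.63717651367188) [ 0.5768 -0.2333] [np.float64(0.0704), np.float64(0.2075)] -162.6
holder 5.0 (436.0000305175781, 236.50003051757812) [ 0.4843 -0.283 ] [np.float64(0.0274), np.float64(0.005)] -70.4
mug [0.74481624 0.03946811 0.05      ]
timer [ 0.70215559 -0.06510549  0.03      ]
knob [ 0.51343189 -0.33012107  0.05      ]
[ 1.21180929  0.41185656 -0.01270898  1.59693925  0.00553714  1.13430462
 -0.08220209]
```

View pics/c.png

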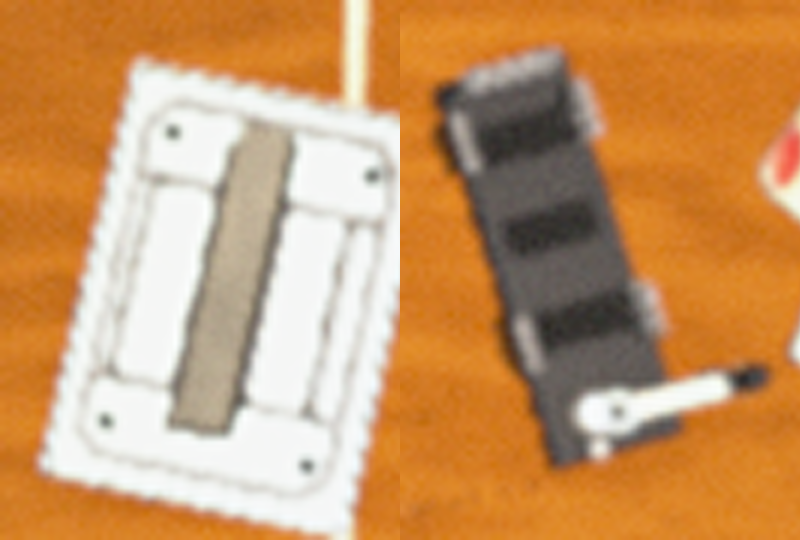

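The crop confirms both: the stone runs along the rack at about −11°, and the holder is at about +17°, stop end up, with the lever open to its −y. I'll move out over the holder for a wrist picture.

Call:
{"fn": "step_arm", "kwargs": {
  "plan": [
    {"grip": 8.7,"dp": [2.4,2.9,1],"twist": 0},
    {"grip": 8.7,"dp": [2.4,2.9,1],"twist": 0},
    {"grip": 8.7,"dp": [2.4,2.9,1],"twist": 0},
    {"grip": 8.7,"dp": [2.4,2.9,1],"twist": 0},
    {"grip": 8.7,"dp": [2.4,2.9,1],"twist": 0},
    {"grip": 8.7,"dp": [2.4,2.9,1],"twist": 0},
    {"grip": 8.7,"dp": [2.4,2.9,1],"twist": 0},
    {"grip": 8.7,"dp": [2.4,2.9,1],"twist": 0},
    {"grip": 8.7,"dp": [2.4,2.9,0],"twist": 0},
    {"grip": 8.7,"dp": [2.4,2.9,0],"twist": 0},
    {"grip": 8.7,"dp": [2.4,2.9,0],"twist": 0},
    {"grip": 8.7,"dp": [0,0,0],"twist": 0}
  ]
}}

```text
t: 1.3
eef_pos: [0.4464, -0.2745, 0.2837]
tool_rot: [-3.105, -0.467, -0.002]
ft_force: [0.8, -0.3, 0.0]
finger_gap: 0.0872
finger_force: 0.0
```

```bash
python3 - <<'E'
from h import *
o=manip.get_obs();print(o["t"],o["eef_pos"],o["tool_rot"],o["qpos"].round(2) if hasattr(o["qpos"],"round") else o["qpos"])
c=K("wrist"); print(c); snap("wrist","w1.png"); np.savez("w1.npz",k=c[0],k1=c[1],E=c[2])
E
```

```text
1.3 [ 0.44638184 -0.27453552  0.28373952] [-3.10452664e+00 -4.67177795e-01 -2.14781765e-03] [ 0.68  0.19 -0.25  1.71  0.05  1.24 -0.86]
(array([[321.14672197,   0.        , 318.55814442],
       [  0.        , 321.14672197, 201.42300175],
       [  0.        ,   0.        ,   1.        ]]), -0.013719602366413806, array([[ 0.29424733, -0.95572488, -0.00290924, -0.39227683],
       [-0.91022499, -0.28116437,  0.30403465,  0.26768383],
       [-0.29139145, -0.08681332, -0.95265653,  0.57422018],
       [ 0.        ,  0.        ,  0.        ,  1.        ]]))
```

View pics/w1.png

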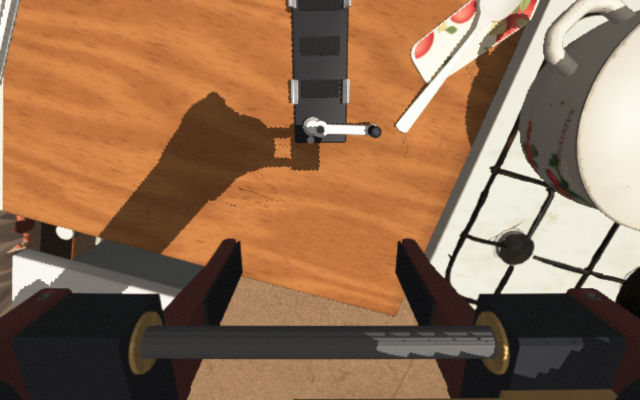

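The wrist picture shows the lever pin near (318,128), the knob near (374,131), and the holder cut off at the top edge. I'll back off a little to see all of it.

Call:
{"fn": "step_arm", "kwargs": {
  "plan": [
    {"grip": 8.7,"dp": [-3,0.3,0],"twist": 0},
    {"grip": 8.7,"dp": [-3,0.3,0],"twist": 0},
    {"grip": 8.7,"dp": [-3,0.3,0],"twist": 0},
    {"grip": 8.7,"dp": [-3,0.3,0],"twist": 0},
    {"grip": 8.7,"dp": [0,0,0],"twist": 0},
    {"grip": 8.7,"dp": [0,0,0],"twist": 0}
  ]
}}

```text
t: 1.95
eef_pos: [0.3226, -0.2686, 0.2843]
tool_rot: [3.108, 0.451, 0.001]
ft_force: [-0.0, 0.3, -0.4]
finger_gap: 0.0868
finger_force: 0.0
```

```bash
python3 - <<'E'
from h import *
c=K("wrist"); im=snap("wrist","w2.png"); np.savez("w2.npz",k=c[0],k1=c[1],E=c[2])
hsv=cv2.cvtColor(im,cv2.COLOR_RGB2HSV); h,s,v=cv2.split(hsv)
m=((v<90)&(s<90)).astype(np.uint8); m[:,:200]=0; m[:,450:]=0; m[235:]=0
m=cv2.morphologyEx(m,cv2.MORPH_CLOSE,np.ones((7,7)))
cs,_=cv2.findContours(m,cv2.RETR_EXTERNAL,cv2.CHAIN_APPROX_NONE)
q=max(cs,key=cv2.contourArea); r=cv2.minAreaRect(q); print(r, cv2.boundingRect(q))
w=np.array([plane("wrist",p,.012,c)[:2] for p in cv2.boxPoints(r)]);print(w)
x,y,ww,hh=cv2.boundingRect(q)
cr=im[max(0,y-10):y+hh+15,x-15:x+ww+60]; print(max(0,y-10),x-15,cr.shape)
cv2.imwrite("pics/w2c.png",cv2.resize(cr,None,fx=3,fy=3,interpolation=cv2.INTER_CUBIC)[:600,:800,::-1])
E
```

```text
((351.0, 25.5), (51.0, 56.0), 90.0) (323, 0, 57, 52)
[[ 0.51649221 -0.21615533]
 [ 0.53633175 -0.28265651]
 [ 0.48153937 -0.30221355]
 [ 0.46088529 -0.23289388]]
0 308 (67, 132, 3)
```

View pics/w2c.png

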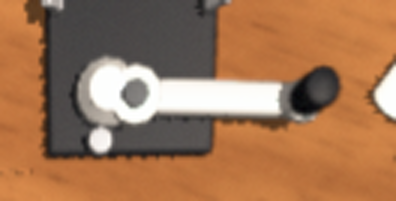

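I moved the wrong way: image up is +x, so the holder left the top of the frame, with only its lever end visible. I'll go forward.

Call:
{"fn": "step_arm", "kwargs": {
  "plan": [
    {"grip": 8.7,"dp": [3.8,0.3,0],"twist": 0},
    {"grip": 8.7,"dp": [3.8,0.3,0],"twist": 0},
    {"grip": 8.7,"dp": [3.8,0.3,0],"twist": 0},
    {"grip": 8.7,"dp": [3.8,0.3,0],"twist": 0},
    {"grip": 8.7,"dp": [3.8,0.3,0],"twist": 0},
    {"grip": 8.7,"dp": [2,0.3,0],"twist": 0},
    {"grip": 8.7,"dp": [0,0,0],"twist": 0},
    {"grip": 8.7,"dp": [0,0,0],"twist": 0}
  ]
}}

```text
t: 2.8
eef_pos: [0.5333, -0.2495, 0.2829]
tool_rot: [-3.107, -0.456, 0.002]
ft_force: [0.1, 0.1, 0.7]
finger_gap: 0.0874
finger_force: 0.0
```

```bash
python3 - <<'E'
from h import *
c=K("wrist"); im=snap("wrist","w3.png"); np.savez("w3.npz",k=c[0],k1=c[1],E=c[2])
hsv=cv2.cvtColor(im,cv2.COLOR_RGB2HSV); h,s,v=cv2.split(hsv)
g=proj("wrist",(.577,-.233,.02),c); print(g)
x0,y0=int(g[0])-90,max(0,int(g[1])-100)
cr=im[y0:y0+200,x0:x0+200]; print(x0,y0)
cv2.imwrite("pics/w3c.png",cv2.resize(cr,None,fx=3,fy=3,interpolation=cv2.INTER_CUBIC)[:,:,::-1])
E
```

```text
[317.04540125 127.28375036]
227 27
```

View pics/w3c.png

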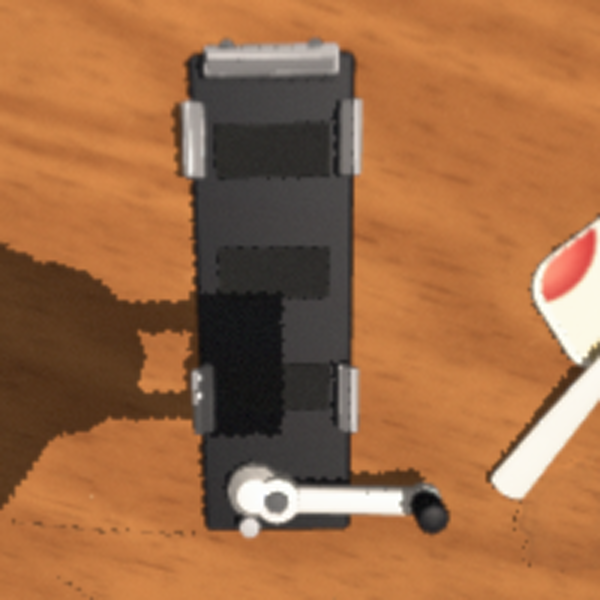

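The holder is complete in this picture. In crop pixels, the lips are at (193,139), (350,136), (203,399) and (348,398), the plate corners are at (193,57), (354,55), (350,528) and (206,528), and the pin is at about (276,500). The knob top is at (433,513), and the middle rib is centred at (273,272).

```bash
python3 - <<'E'
from h import *
d=np.load("w3.npz"); c=(d["k"],float(d["k1"]),d["E"])
P=lambda x,y,z: plane("wrist",((x+1)/3-1/3+227,(y+1)/3-1/3+27),z,c)[:2]
L=np.array([P(193,139,.025),P(350,136,.025),P(203,399,.025),P(348,398,.025)]);print("lips",L.mean(0))
for a,b in((0,2),(1,3)): v=L[a]-L[b];print(np.degrees(np.arctan2(v[1],v[0])),np.hypot(*v))
C=np.array([P(193,57,.012),P(354,55,.012),P(350,528,.012),P(206,528,.012)])
v=C[0]+C[1]-C[2]-C[3];th=np.arctan2(v[1],v[0]);print("plate",C.mean(0),np.degrees(th),np.hypot(*v)/2,np.hypot(*(C[0]-C[1])),np.hypot(*(C[3]-C[2])))
for a,b in((0,3),(1,2)): u=C[a]-C[b];print(np.degrees(np.arctan2(u[1],u[0])))
print("rib",P(273.5,272,.014)); u=np.array([np.cos(th),np.sin(th)])
pin=P(276,500,.03); print("pin",pin,pin+.1033*u); kn=P(433,514,.054);print("knob",kn,np.hypot(*(kn-pin)),np.arctan2(*(kn-pin)[::-1])-th)
# stop front-top edge
s=(P(205,74,.037)+P(338,72,.037))/2; print("stop",s, s-.08*u)
# refine stone from top+side images
for n in("top","side"):
    im=cv2.imread(f"pics/{n}0.png");h,s,v=cv2.split(cv2.cvtColor(im,cv2.COLOR_BGR2HSV));cc=K(n)
    g=proj(n,(.547,.2355,.0705),cc).astype(int); m=((s>25)&(s<85)&(v<225)&(v>100)).astype(np.uint8); M=np.zeros_like(m); M[g[1]-30:g[1]+38,g[0]-18:g[0]+18]=1
    if n=="side": print(g,im[g[1]-2:g[1]+3:2,g[0]].tolist())
    q=max(cv2.findContours(m*M,0,1)[0],key=cv2.contourArea);r=cv2.minAreaRect(q)
    W=np.array([plane(n,p,.0705,cc)[:2] for p in cv2.boxPoints(r)]);E=sorted([W[1]-W[0],W[2]-W[1]],key=np.linalg.norm)
    print(n,cv2.contourArea(q),W.mean(0),[np.linalg.norm(e) for e in E],np.degrees(np.arctan2(E[1][1],E[1][0])))
E
```

```text
lips [ 0.58936813 -0.23091167]
17.61511422487563 0.11146438262847973
17.58257590206434 0.11214599593937352
plate [ 0.57367867 -0.23669312] 17.290621830665206 0.21205999113748653 0.06874044820252569 0.07100067825700389
16.985178062170625
17.595027095662367
rib [ 0.58918723 -0.2309053 ]
pin [ 0.49104747 -0.26161092] [ 0.58967929 -0.23090824]
knob [ 0.51177706 -0.32836835] 0.0699018636245097 -1.571493567044622
stop [ 0.66527507 -0.20732186] [ 0.58889031 -0.23109935]
top 482.5 [0.5516086  0.23447103] [np.float64(0.03488886026899365), np.float64(0.16288124448195512)] -11.769068449395633
[275 232] [[156, 176, 186], [152, 172, 182], [149, 168, 178]]
side 564.5 [0.53405142 0.22190911] [np.float64(0.11705334400864084), np.float64(0.19323275460435044)] 174.01048861354957
```

Every holder cue agrees: origin (0.589, −0.231), yaw 17.5°, cam about 1.57. Now on to the stone, with a wrist look on the way.

Call:
{"fn": "step_arm", "kwargs": {
  "plan": [
    {"grip": 8.7,"dp": [-0.3,4,0],"twist": -0.042},
    {"grip": 8.7,"dp": [-0.3,4,0],"twist": -0.042},
    {"grip": 8.7,"dp": [-0.3,4,0],"twist": -0.042},
    {"grip": 8.7,"dp": [-0.3,4,0],"twist": -0.042},
    {"grip": 8.7,"dp": [-0.3,4,0],"twist": -0.042},
    {"grip": 8.7,"dp": [-0.3,4,0],"twist": -0.042},
    {"grip": 8.7,"dp": [-0.3,4,0],"twist": -0.042},
    {"grip": 8.7,"dp": [-0.3,4,0],"twist": -0.042},
    {"grip": 8.7,"dp": [-0.3,4,0],"twist": -0.042},
    {"grip": 8.7,"dp": [-0.3,4,0],"twist": -0.042},
    {"grip": 8.7,"dp": [-0.3,4,0],"twist": -0.042},
    {"grip": 8.7,"dp": [-0.3,4,0],"twist": -0.042}
  ]
}}

```text
t: 4.05
eef_pos: [0.4968, 0.2303, 0.2846]
tool_rot: [3.123, -0.34, 0.002]
ft_force: [-0.1, -0.1, -0.7]
finger_gap: 0.0869
finger_force: 0.0
```

Call:
{"fn": "step_arm", "kwargs": {
  "plan": [
    {"grip": 8.7,"dp": [0,0,0],"twist": 0},
    {"grip": 8.7,"dp": [0,0,0],"twist": 0}
  ]
}}

```text
t: 4.25
eef_pos: [0.4967, 0.23, 0.2841]
tool_rot: [3.123, -0.332, 0.001]
ft_force: [0.3, -0.7, 0.2]
finger_gap: 0.0871
finger_force: 0.0
```

```bash
python3 - <<'E'
from h import *
c=K("wrist"); im=snap("wrist","w4.png"); np.savez("w4.npz",k=c[0],k1=c[1],E=c[2])
g=proj("wrist",(.551,.235,.07),c); print(g,manip.get_obs()["qpos"])
x0,y0=int(g[0])-100,max(0,int(g[1])-100)
cr=im[y0:y0+200,x0:x0+200]; print(x0,y0)
cv2.imwrite("pics/w4c.png",cv2.resize(cr,None,fx=3,fy=3,interpolation=cv2.INTER_CUBIC)[:,:,::-1])
E
```

```text
[305.29102119 126.24099861] [-0.10384735  0.26290498 -0.51507671  1.64623443  0.13577077  1.26825141
 -2.42945146]
205 26
```

View pics/w4c.png

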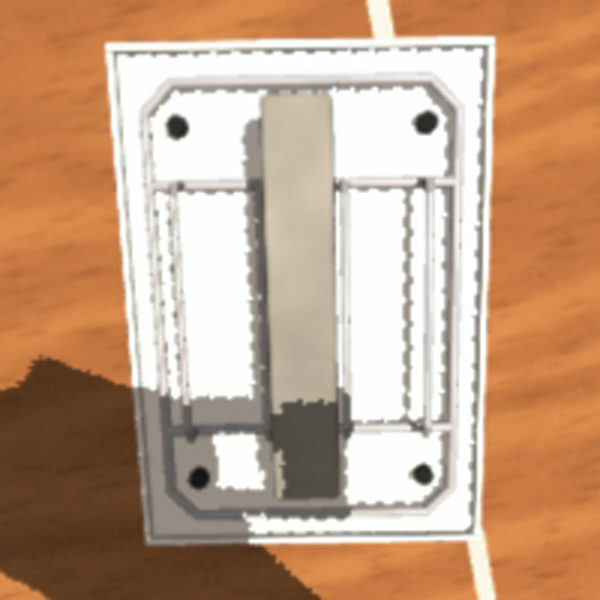

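The stone's top face in the crop has corners at about (263,96), (332,96), (340,497) and (275,497).

```bash
python3 - <<'E'
from h import *
d=np.load("w4.npz"); c=(d["k"],float(d["k1"]),d["E"])
P=lambda x,y,z: plane("wrist",(x/3+205,y/3+26),z,c)[:2]
C=np.array([P(263,96,.07),P(332,96,.07),P(340,497,.07),P(275,497,.07)])
v=C[0]+C[1]-C[2]-C[3];th=np.arctan2(v[1],v[0]);print(C.mean(0),np.degrees(th),np.hypot(*v)/2,np.hypot(*(C[0]-C[1])),np.hypot(*(C[3]-C[2])))
T=np.array([P(110,43,.005),P(494,40,.005),P(480,538,.005),P(148,543,.005)]);v=T[0]+T[1]-T[2]-T[3];print("tray",T.mean(0),np.degrees(np.arctan2(v[1],v[0])),np.hypot(*v)/2)
o=manip.get_obs();r=o["tool_rot"];print(o["eef_pos"],np.degrees(2*np.arctan2(r[1],r[0])))
E
```

```text
[0.54783405 0.23493695] -11.35506305745883 0.1574266701734464 0.0260375972897139 0.027706665069011226
tray [0.54176643 0.23622372] -11.31441461655268 0.22803414482234755
[0.49722416 0.22874029 0.28408088] -12.2533683066035
```

Call:
{"fn": "step_arm", "kwargs": {
  "plan": [
    {"grip": 8.7,"dp": [2.5,0.3,-2.4],"twist": 0.016},
    {"grip": 8.7,"dp": [2.6,0.3,-2.4],"twist": 0},
    {"grip": 8.7,"dp": [0,0,-3],"twist": 0},
    {"grip": 8.7,"dp": [0,0,-3],"twist": 0},
    {"grip": 8.7,"dp": [0,0,-3],"twist": 0},
    {"grip": 8.7,"dp": [0,0,-3],"twist": 0},
    {"grip": 8.7,"dp": [0,0,-2],"twist": 0},
    {"grip": 8.7,"dp": [0,0,-1.4],"twist": 0},
    {"grip": 8.7,"dp": [0,0,0],"twist": 0},
    {"grip": 8.7,"dp": [0,0,0],"twist": 0}
  ]
}}

```text
t: 5.3
eef_pos: [0.5488, 0.2356, 0.0827]
tool_rot: [-3.126, 0.311, -0.001]
ft_force: [-0.5, 1.1, -0.7]
finger_gap: 0.0869
finger_force: 0.0
```

Position good; 3 cm to go, then close.

Call:
{"fn": "step_arm", "kwargs": {
  "plan": [
    {"grip": 8.7,"dp": [0,0,-1.5],"twist": 0},
    {"grip": 8.7,"dp": [0,0,-1.5],"twist": 0},
    {"grip": 6,"dp": [0,0,0],"twist": 0},
    {"grip": 4,"dp": [0,0,0],"twist": 0},
    {"grip": 2,"dp": [0,0,0],"twist": 0},
    {"grip": 2,"dp": [0,0,0],"twist": 0},
    {"grip": 2,"dp": [0,0,0],"twist": 0},
    {"grip": 2,"dp": [0,0,0],"twist": 0}
  ]
}}

```text
t: 6.1
eef_pos: [0.5484, 0.2363, 0.0522]
tool_rot: [-3.126, 0.309, -0.001]
ft_force: [-0.7, 0.4, 0.6]
finger_gap: 0.0424
finger_force: 0.0
```

Call:
{"fn": "step_arm", "kwargs": {
  "plan": [
    {"grip": 2,"dp": [0,0,0],"twist": 0},
    {"grip": 2,"dp": [0,0,0],"twist": 0},
    {"grip": 2,"dp": [0,0,0],"twist": 0},
    {"grip": 2,"dp": [0,0,0],"twist": 0},
    {"grip": 2,"dp": [0,0,0],"twist": 0}
  ]
}}

```text
t: 6.6
eef_pos: [0.5484, 0.2359, 0.0522]
tool_rot: [3.126, -0.31, 0.0]
ft_force: [-0.9, -2.4, 3.1]
finger_gap: 0.0202
finger_force: 2.2
```

Call:
{"fn": "step_arm", "kwargs": {
  "plan": [
    {"grip": 0,"dp": [0,0,0],"twist": 0},
    {"grip": 0,"dp": [0,0,0],"twist": 0},
    {"grip": 0,"dp": [0,0,0],"twist": 0},
    {"grip": 0,"dp": [0,0,0],"twist": 0}
  ]
}}

```text
t: 7.0
eef_pos: [0.548, 0.2323, 0.0534]
tool_rot: [3.12, -0.312, -0.001]
ft_force: [-7.3, -13.3, 21.8]
finger_gap: 0.0055
finger_force: 31.3
```

```bash
python3 - <<'E'
from h import *
im=snap("wrist","w5.png"); cv2.imwrite("pics/w5c.png",im[60:400,100:560,::-1])
E
```

```text
(no output)
```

View pics/w5c.png

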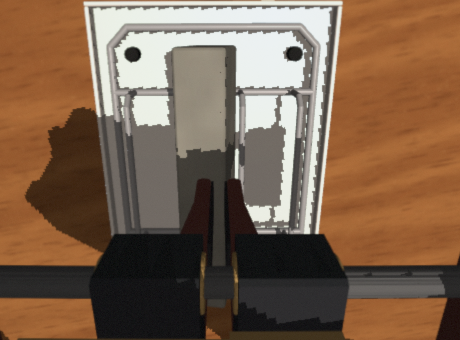

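The picture shows the fingers almost closed, seemingly in front of the stone with no 28 mm block between them. I'll project known points into the picture to see what happened.

```bash
python3 - <<'E'
from h import *
o=manip.get_obs(); c=K("wrist"); print(o["eef_pos"],o["tool_rot"],o["finger_gap"],o["ft_force"])
off=np.array([100,60]); th=np.radians(-11.35); u=np.array([np.cos(th),np.sin(th)]); n=np.array([-u[1],u[0]])
for sx in(80,0,-80):
  for sy in(14,-14): print(sx,sy,(proj("wrist",[*(np.array([.548,.235])+u*sx/1e3+n*sy/1e3),.0705],c)-off).round())
print("tcp",proj("wrist",o["eef_pos"],c)-off,"tip",proj("wrist",o["eef_pos"]-[0,0,.008],c)-off)
snap("top","t5.png");im=snap("side","s5.png")
g=proj("side",(.548,.235,.06)).astype(int);cv2.imwrite("pics/s5c.png",cv2.resize(im[g[1]-60:g[1]+60,g[0]-60:g[0]+60],None,fx=5,fy=5,interpolation=cv2.INTER_CUBIC)[:,:,::-1])
E
```

```text
[0.5480073  0.23224314 0.05339495] [ 3.12008229e+00 -3.12400755e-01 -6.62087193e-04] 0.006115865812321065 [ -6.76840136 -13.15074434  22.05399283]
80 14 [185.  48.]
80 -14 [242.  48.]
0 14 [190. 195.]
0 -14 [239. 195.]
-80 14 [193. 307.]
-80 -14 [237. 307.]
tcp [219.11138373 181.37293665] tip [219.03086773 176.06365822]
```

View pics/s5c.png

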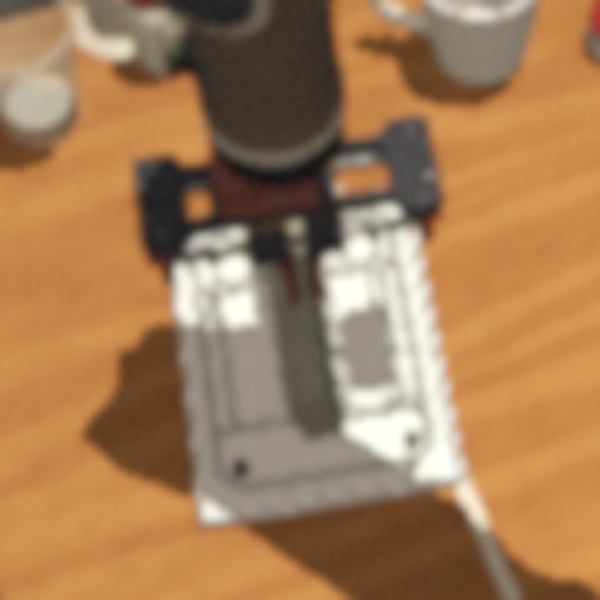

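The projection puts the stone about 10 px left of where it was: pushed or tilted towards +y by a few mm. The fingers look 6–8 mm apart. I'll read pixel rows across the fingers for detail.

```bash
python3 - <<'E'
from h import *
im=cv2.imread("pics/w5.png")
h,s,v=cv2.split(cv2.cvtColor(im,cv2.COLOR_BGR2HSV))
# classes: red-dark finger F, white W, grey-beige stone lit S, dark grey g, orange wood .
def cl(y,x):
    b,g,r=map(int,im[y,x])
    if r-b>70: return '.'
    if r>g*1.35 and r<110: return 'F'
    if v[y,x]>235: return 'W'
    if v[y,x]<50: return '#'
    return "abcdefghij"[min(9,v[y,x]//26)]
for y in list(range(100,300,8)): print(y-0,''.join(cl(y,x) for x in range(255,365,1)))
E
```

```text
100 WWWWWWWWWWWWWWWWWWWWWWWWWWWWWWWWWWWWWWWWWWWWWWWWWWWWWWWWWWWWWWWWWWWWWWWWWWWWWWWWWWWWWWWWWWWWWWWWWWWWWWWWWWWWWW
108 WWWWWWWWWWWWWWWWigfeeeeeeeeeeeefeeeffffffffffffffffffffffffeeeeeeeeeeedccccccdccdhWWWWWWWWWWWWWWWWWWWWWWWWWWWW
116 WWWWWWWWWgeeeeeedeefffffffffffffffffffffffffffffffffffffffffffffffffffedccccccdcdhWWWWWWWWWWWWWWWWWWWWWWWWWWWW
124 WWWWWWWWWWifeeeedeefffffffffffffffffffffffffffffffffffffffffffffffffffcccdcccddddhWWWWWWWWWWWWWWWWWWWWWWWWWWWW
132 WWWWWWWWWWfeeeeeedeffffffffffffffffffffffffffffffffffffffffffffffeffffeddcccccddeiWWWWWWWWWWWWWWWWWWWWWWWWWWWW
140 WWWWWWWWWWWWfeeeeddeffffffffffffffffffffffffffffffffffffffffffffffffffdcccccddddeiWWWWWWWWWWWWWWWWWWWWWWWWWWWW
148 eehhhffffedddddddddeffffffffffffffffffffffffffffffffffffffffffffffffffedcccddddcddeddeeeeeeeddeeedeeeefeeeeeee
156 jWjjWWjWWWWWifeeeedeffffffffffffffffffffffffffffffffffffffffffffffgfffedccccddddfiigeeffffhiWWWWWWWWWWWWWWWWWW
164 WWWWWWWWWWWWfeeeeedeffffffffffffffffffffffffffffffffffffffffffggggggffdcdcccddddeiWWfeffffgjWWWWWWWWWWWWWWWWWW
172 WWWWWWWWWWWWWWfeeeeeefffffffffffffffffffffffffffffffffffffgff
[... 1074 characters left out ...]
eeeeeeeeee
252 eeeeeeeeeeeeeeeeeeeeeeeccccccccccccccccc#FFFFFFFFFFFFFFF###cccccccccc###FFFFFFFFFFFFFFFdfeeeeeeeeeeeeeeeeeeeee
260 eeeeeeeeeeeeeeeeeeeeeeedcccccccccccccccFFFFFFFFFFFFFFFFF###cccccccccc####FFFFFFFFFFFFFFFceeeeeeeeeeeeeeeeeeeee
268 eeeeeeeeeeeeeeeeeeeeeeedccccccccccccFFFFFFFFFFFFFFFFFFF####cccccccccc####FFFFFFFFFFFFFFFFFFdiWWWWWWWWWWWjWWWWW
276 eeeeeeeeeeeeeeeeeeeeeeeecccccccc#FFFFFFFFFFFFFFFFFFFFF#####cccccccccc#####FFFFFFFFFFFFFFFFFFFFcfiWWWWWWWWWWWWW
284 eeeeeeeeeeeeeeeeeeeeeeeedccccFFFFFFFFFFFFFFFFFFFFFFFFF#F###cccccccccc#####FFFFFFFFFFFFFFFFFFFFFFFFbdeeeeeeeeee
292 cccdcccccddcccccccccccccc#FFFFFFFFFFFFFFFFFFFFFFFFFFF######cccccccccc######FFFFFFFFFFFFFFFFFFFFFFFFFFbeghggggg
```

The fingertips show completely, ending at row 240 just as in free air, and the stone's top passes unbroken behind them. So the tips are above the stone top. Either the stone is lower than I assumed or the z reading is off; tray and stone scale in this picture will tell.

```bash
python3 - <<'E'
from h import *
c=K("wrist"); off=np.array([100,60])
th=np.radians(-11.33); u=np.array([np.cos(th),np.sin(th)]); n=np.array([-u[1],u[0]]); t0=np.array([.5418,.2362])
for z in (0,.01): print("tray far corners exp",z,[(proj("wrist",[*(t0+u*.113+n*s*.083),z],c)).round(1) for s in(1,-1)])
print("seen approx (187,63),(440,63)")
# raised fingers: compare with reported z + dz
for dz in(0,.025):
    k,k1,E=c; E2=E.copy(); E2[:3,3]=E[:3,:3]@(-( -E[:3,:3].T@E[:3,3]+[0,0,dz]))
    print(dz,[(proj("wrist",[*(t0+u*.113+n*s*.083),.008],(k,k1,E2))).round(1) for s in(1,-1)])
# triangulate stone far end centre: w4 and w5 wrist pictures, top camera
d=np.load("w4.npz"); c4=(d["k"],float(d["k1"]),d["E"])
for z in(.045,.055,.0705):
    C=[plane("wrist",(x/3+205,y/3+26),z,c4)[:2] for x,y in((263,96),(332,96),(340,497),(275,497))]
    print(z,np.linalg.norm((C[0]+C[1]-C[2]-C[3])/2),np.linalg.norm(C[0]-C[1]),np.mean(C,0))
o=manip.get_obs();print(o["eef_pos"],o["ft_force"],o["finger_force"],o["qpos"])
E
```

```text
tray far corners exp 0 [array([191.4,  64.3]), array([437.1,  63.9])]
tray far corners exp 0.01 [array([185.7,  62.8]), array([442.6,  62.3])]
seen approx (187,63),(440,63)
0 [array([186.9,  63.1]), array([441.5,  62.7])]
0.025 [array([200.2,  66.7]), array([428.8,  66.3])]
0.045 0.16739578376402195 0.027686439666427035 [0.54587642 0.23635607]
0.055 0.16340813832779177 0.02702690271574177 [0.54665947 0.23578842]
0.0705 0.1572272879016348 0.026004620442179622 [0.54787321 0.23490856]
[0.54804036 0.23227876 0.05342528] [ -6.93006126 -12.84477392  22.48148886] 31.263548489660025 [-0.16621728  0.56982169 -0.43688684  1.7869937   0.3127715   0.85713965
 -2.52069615]
```

```bash
python3 - <<'E'
from h import *
o=manip.get_obs(); c=K("wrist"); e=o["eef_pos"]; r=o["tool_rot"]; a=2*np.arctan2(r[1],r[0]); u=np.array([np.cos(a),np.sin(a),0])
for dx in(-.01,0,.01):
  for z in (-.008,0.,.011,.0175): print(dx,z,proj("wrist",e+u*dx+[0,0,z],c).round(1))
for f in("w1","w3","w4"):
    im=cv2.imread(f"pics/{f}.png").astype(int); b,g,rr=im[...,0],im[...,1],im[...,2]
    m=((rr>g*1.35)&(rr<110)&(rr-b<60)|(im.max(2)<40)).astype(np.uint8); m[:210]=0; m[:,:170]=0;m[:,470:]=0
    n,l,s,_=cv2.connectedComponentsWithStats(m)
    for q in s[1:]:
        if q[4]>600: print(f,q)
E
```

```text
-0.01 -0.008 [319.  250.2]
-0.01 0.0 [319. 256.]
-0.01 0.011 [319.2 264.6]
-0.01 0.0175 [319.2 270.2]
0 -0.008 [319. 236.]
0 0.0 [319.1 241.4]
0 0.011 [319.2 249.4]
0 0.0175 [319.2 254.5]
0.01 -0.008 [319.  221.4]
0.01 0.0 [319.1 226.3]
0.01 0.011 [319.2 233.6]
0.01 0.0175 [319.3 238.3]
w1 [ 395  222   75  108 4001]
w1 [ 170  239   72   90 3747]
w1 [170 358  32  42 990]
w1 [ 436  358   34   41 1032]
w3 [ 170  210   42   63 1233]
w3 [ 170  239   72   92 3869]
w3 [ 225  239  245   93 4412]
w3 [170 358  31  42 944]
w3 [ 436  358   34   41 1037]
w4 [240 219  76  26 672]
w4 [ 263  237  116   78 4426]
w4 [ 170  239   72   90 3716]
w4 [ 395  239   75   89 3795]
w4 [170 359  32  41 991]
w4 [ 436  359   34   40 1034]
```

Call:
{"fn": "step_arm", "kwargs": {
  "plan": [
    {"grip": 3,"dp": [0,0,0],"twist": 0},
    {"grip": 8.7,"dp": [0,0,0],"twist": 0},
    {"grip": 8.7,"dp": [0,0,0],"twist": 0},
    {"grip": 8.7,"dp": [0,0,0],"twist": 0},
    {"grip": 8.7,"dp": [0,0,0],"twist": 0},
    {"grip": 8.7,"dp": [0,0,0],"twist": 0},
    {"grip": 8.7,"dp": [0,0,0],"twist": 0},
    {"grip": 8.7,"dp": [0,0,0],"twist": 0}
  ]
}}

```text
t: 7.95
eef_pos: [0.5481, 0.2364, 0.0519]
tool_rot: [-3.126, 0.309, 0.0]
ft_force: [0.2, -0.5, -0.7]
finger_gap: 0.0663
finger_force: 0.0
```

```bash
python3 - <<'E'
from h import *
print(manip.tips_ahead); o=manip.get_obs(); print(o["eef_pos"],o["ft_force"],o["finger_gap"],o["t"])
c=K("wrist"); snap("wrist","w6.png")
im=cv2.imread("pics/w6.png"); v=im.max(2)
def cl(y,x):
    b,g,r=map(int,im[y,x])
    if r-b>70: return '.'
    if r>g*1.35 and r<110: return 'F'
    if v[y,x]>235: return 'W'
    if v[y,x]<50: return '#'
    return "abcdefghij"[min(9,v[y,x]//26)]
for y in list(range(96,400,10)): print(y,''.join(cl(y,x) for x in range(200,440,2)))
E
```

```text
0.008
[0.54811114 0.2363766  0.05185279] [ 0.18630246 -0.48573812 -0.73952058] 0.06626876954856213 7.95
96 dhWWWWWWWifggfeeiWWWWWWWWWWWWWWWWWWWWWWWWWWWWWWWWWWWWWWWWWWWWWWWWWWWWWWWWWWWWWWWWWWWWWWWWWWWWWWWWWWWiieeeddfghgiWWWWWWfd
106 eeWWWWhghfehiWWWjfdcceiWWWWWWWWWWWWWWWWWWWWWWWifeeeeeeeeeeeeeeeeeeeeeeeeeeeiWWWWWWWWWWWWWWWWWWWWjffcbccfjieeefeeggiWWfed
116 fdhWWWWghgefWWWic######eWWWWWWWWWWWWWWWWWfeeeeeeefffffgffggggggggggggggfffffWWWWWWWWWWWWWWWWWWWie#######cifeeidfhgWWgfdc
126 ieeiWWWhghffWWWWWWWWWWWWWWWWWWWWWWWWWWWWWWfeeeeeeffffffgfffggfggfggfggfggfffWWWWWWWWWWWWWWWWWWWWWWWWWWWWWgfeeeegghWWiecd
136 WgdhWWWjfheeiWWWWWWWWWWWWWWWWWWWWWWWWWWWWWfeeeeeefffffffffggfffffffgggfgggffWWWWWWWWWWWWWWWWWWWWWWWWWWWWWieefdfhgWWiedcf
146 iieeiWWWgghfeijgfiWWjjgffWWjifffWjiifffWjieeeeeedffffffffffffffffffgfgggggffifffijjiffiWjjiffiWjjiffgWWjieeedegghWieecdi
156 hWgegWWWjfhgdiWiffeciWWWWWWWWWWWWWWWWWWWWieeddccdfggggfffffffffffffgfgggggfegWWWWWWWWWWWWWWjieiWWWWWiddffeeedfhgWWWfdcfW
166 .iideiWWWgggefifgfefiWWWWWWWWWWWWWWWWWWWWfeeedcddffggffffffffffgfgggggggggfggWWWWWWWWWWWWWWjefgWWWWWWWheggeiegghWWfecd
[... 2177 characters left out ...]
###########################dddddddddddddddddddddddddddddddddddddddddddddddd
356 #################################################################################ddddddddddddddddddddddddddddddddddddddd
366 ###FFFFFFFFFFF............................FFFFFFFFFFFFFFFFFFFFFFFFFFFFFFFFFFFFFFFFFFFFFFFFFFFFFFFFFFFFFFFFFFFFFFFFFF####
376 ###FFFFFFFFF....................................FFFFFFFFFFFFFFFFFFFFFFFFFFFFFFFFFFFFFFFFFFFFFFFFFFFFFFFFFFdcFFFFFFFFF###
386 ####FFFFFF..............................................FFFFFFFFFFFFFFFFFFFFFFFFFFFFFFFFFFFFFFFFFFFFFFFFFFFdd#FFFFF#F###
396 #####FFFF....................................................FFFFFFFFFFFFFFFFFFFFFFFFFFFFFFFFFFFFFFFFFFFFFFFddcFFF######
```

Scale check: at a 66 mm gap the visible tips span 1.82 px/mm, against 1.71 for the stone's top. So the tips really stand about at, or just above, the stone's top, higher than the TCP reading suggests. With the grip at 6 cm the fingers fit down into the neighbouring slots, so I'll lower gently and watch the force.

Call:
{"fn": "step_arm", "kwargs": {
  "plan": [
    {"grip": 6,"dp": [0,-0.1,0],"twist": 0},
    {"grip": 6,"dp": [0,0,0],"twist": 0},
    {"grip": 6,"dp": [0,0,-0.4],"twist": 0},
    {"grip": 6,"dp": [0,0,-0.3],"twist": 0},
    {"grip": 6,"dp": [0,0,-0.3],"twist": 0},
    {"grip": 6,"dp": [0,0,0],"twist": 0}
  ]
}}

```text
t: 8.6
eef_pos: [0.5478, 0.235, 0.0413]
tool_rot: [3.126, -0.309, -0.001]
ft_force: [-1.2, 0.1, 0.4]
finger_gap: 0.0595
finger_force: 0.0
```

Call:
{"fn": "step_arm", "kwargs": {
  "plan": [
    {"grip": 6,"dp": [0,0,-0.4],"twist": 0},
    {"grip": 6,"dp": [0,0,-0.4],"twist": 0},
    {"grip": 6,"dp": [0,0,-0.4],"twist": 0},
    {"grip": 4,"dp": [0,0,0],"twist": 0},
    {"grip": 2,"dp": [0,0,0],"twist": 0},
    {"grip": 2,"dp": [0,0,0],"twist": 0},
    {"grip": 2,"dp": [0,0,0],"twist": 0},
    {"grip": 2,"dp": [0,0,0],"twist": 0},
    {"grip": 2,"dp": [0,0,0],"twist": 0},
    {"grip": 2,"dp": [0,0,0],"twist": 0}
  ]
}}

```text
t: 9.6
eef_pos: [0.5483, 0.2353, 0.0301]
tool_rot: [-3.126, 0.309, -0.001]
ft_force: [-0.7, -0.6, 1.4]
finger_gap: 0.0275
finger_force: 29.9
```

Gripped: gap 27.5 mm at 30 N. I'll lift it.

Call:
{"fn": "step_arm", "kwargs": {
  "plan": [
    {"grip": 2,"dp": [0,0,1.5],"twist": 0},
    {"grip": 2,"dp": [0,0,2],"twist": 0},
    {"grip": 2,"dp": [0,0,2.5],"twist": 0},
    {"grip": 2,"dp": [0,0,2],"twist": 0},
    {"grip": 2,"dp": [0,0,0],"twist": 0},
    {"grip": 2,"dp": [0,0,0],"twist": 0}
  ]
}}

```text
t: 10.2
eef_pos: [0.5479, 0.2349, 0.1098]
tool_rot: [3.126, -0.309, -0.0]
ft_force: [-0.7, -0.3, -5.6]
finger_gap: 0.0277
finger_force: 29.9
```

The weight is on the wrist (about −5 N). I'll carry it to the bare worktop and turn it to the holder's yaw.

Call:
{"fn": "step_arm", "kwargs": {
  "plan": [
    {"grip": 2,"dp": [-0.5,-2,0],"twist": 0.05},
    {"grip": 2,"dp": [-0.5,-2.1,0],"twist": 0.05},
    {"grip": 2,"dp": [-0.5,-2.1,0],"twist": 0.05},
    {"grip": 2,"dp": [-0.5,-2.1,0],"twist": 0.05},
    {"grip": 2,"dp": [-0.5,-2.1,0],"twist": 0.05},
    {"grip": 2,"dp": [-0.5,-2.1,0],"twist": 0.05},
    {"grip": 2,"dp": [-0.5,-2,0],"twist": 0.05},
    {"grip": 2,"dp": [-0.5,-2,0],"twist": 0.05},
    {"grip": 2,"dp": [-0.4,-2,0],"twist": 0.05},
    {"grip": 2,"dp": [-0.4,-2,0],"twist": 0.05},
    {"grip": 2,"dp": [0,0,0],"twist": 0},
    {"grip": 2,"dp": [0,0,0],"twist": 0}
  ]
}}

```text
t: 11.4
eef_pos: [0.4993, 0.0298, 0.1089]
tool_rot: [-3.106, -0.471, 0.003]
ft_force: [0.2, -0.2, -5.7]
finger_gap: 0.0276
finger_force: 30.0
```

Call:
{"fn": "step_arm", "kwargs": {
  "plan": [
    {"grip": 2,"dp": [0,0,-2.5],"twist": 0},
    {"grip": 2,"dp": [0,0,-2.5],"twist": 0},
    {"grip": 2,"dp": [0,0,-2],"twist": 0},
    {"grip": 2,"dp": [0,0,-1],"twist": 0},
    {"grip": 2,"dp": [0,0,-0.7],"twist": 0},
    {"grip": 2,"dp": [0,0,-0.3],"twist": 0},
    {"grip": 2,"dp": [0,0,0],"twist": 0},
    {"grip": 2,"dp": [0,0,0],"twist": 0}
  ]
}}

```text
t: 12.2
eef_pos: [0.5008, 0.0304, 0.0206]
tool_rot: [3.105, 0.474, 0.002]
ft_force: [0.8, 0.5, -5.6]
finger_gap: 0.0276
finger_force: 30.0
```

Call:
{"fn": "step_arm", "kwargs": {
  "plan": [
    {"grip": 2,"dp": [0,0,-0.3],"twist": 0},
    {"grip": 2,"dp": [0,0,-0.2],"twist": 0},
    {"grip": 2,"dp": [0,0,-0.1],"twist": 0},
    {"grip": 2,"dp": [0,0,0],"twist": 0}
  ]
}}

```text
t: 12.6
eef_pos: [0.5002, 0.0302, 0.0139]
tool_rot: [3.106, 0.474, -0.0]
ft_force: [-0.5, -0.7, -5.7]
finger_gap: 0.0279
finger_force: 30.0
```

Call:
{"fn": "step_arm", "kwargs": {
  "plan": [
    {"grip": 2,"dp": [0,0,-0.1],"twist": 0},
    {"grip": 2,"dp": [0,0,0],"twist": 0},
    {"grip": 2,"dp": [0,0,-0.1],"twist": 0},
    {"grip": 2,"dp": [0,0,0],"twist": 0}
  ]
}}

```text
t: 13.0
eef_pos: [0.5004, 0.03, 0.0136]
tool_rot: [3.104, 0.473, 0.001]
ft_force: [-6.6, -2.1, 16.8]
finger_gap: 0.0276
finger_force: 30.0
```

The stone is down. I'll release, rise so the fingertips are in the upper part of the stone, and tip it over with the +y finger.

Call:
{"fn": "step_arm", "kwargs": {
  "plan": [
    {"grip": 4,"dp": [0,0,0.1],"twist": 0},
    {"grip": 6,"dp": [0,0,0],"twist": 0},
    {"grip": 8.7,"dp": [0,0,0],"twist": 0},
    {"grip": 8.7,"dp": [0,0,0],"twist": 0},
    {"grip": 8.7,"dp": [0,0,0],"twist": 0},
    {"grip": 8.7,"dp": [0,0,0],"twist": 0},
    {"grip": 8.7,"dp": [0,0,0.8],"twist": 0},
    {"grip": 8.7,"dp": [0,0,0.8],"twist": 0},
    {"grip": 8.7,"dp": [0,0,0],"twist": 0}
  ]
}}

```text
t: 13.9
eef_pos: [0.5012, 0.0304, 0.0304]
tool_rot: [3.105, 0.474, 0.004]
ft_force: [0.5, 0.1, -0.1]
finger_gap: 0.0863
finger_force: 0.0
```

Call:
{"fn": "step_arm", "kwargs": {
  "plan": [
    {"grip": 8.7,"dp": [0.3,-1,0],"twist": 0},
    {"grip": 8.7,"dp": [0.3,-1,0],"twist": 0},
    {"grip": 8.7,"dp": [0.15,-0.5,0],"twist": 0},
    {"grip": 8.7,"dp": [0.15,-0.5,0],"twist": 0},
    {"grip": 8.7,"dp": [0.12,-0.4,0],"twist": 0},
    {"grip": 8.7,"dp": [0,0,0],"twist": 0}
  ]
}}

```text
t: 14.5
eef_pos: [0.5105, -0.0042, 0.0289]
tool_rot: [-3.106, -0.473, 0.0]
ft_force: [-0.1, 1.1, -0.9]
finger_gap: 0.0871
finger_force: 0.4
```

Call:
{"fn": "step_arm", "kwargs": {
  "plan": [
    {"grip": 8.7,"dp": [0.12,-0.4,0],"twist": 0},
    {"grip": 8.7,"dp": [0.12,-0.4,0],"twist": 0},
    {"grip": 8.7,"dp": [0.12,-0.4,0],"twist": 0},
    {"grip": 8.7,"dp": [0.12,-0.4,0],"twist": 0},
    {"grip": 8.7,"dp": [0.12,-0.4,0],"twist": 0},
    {"grip": 8.7,"dp": [0,0,0],"twist": 0},
    {"grip": 8.7,"dp": [0,0,0],"twist": 0},
    {"grip": 8.7,"dp": [0,0,0],"twist": 0}
  ]
}}

```text
t: 15.3
eef_pos: [0.5163, -0.0236, 0.0289]
tool_rot: [-3.106, -0.474, 0.0]
ft_force: [0.1, 1.0, 0.3]
finger_gap: 0.087
finger_force: 0.0
```

```bash
python3 - <<'E'
from h import *
o=manip.get_obs();print(o["eef_pos"],o["ft_force"],o["finger_force"])
c=K("wrist"); snap("wrist","w7.png")
im=cv2.imread("pics/w7.png"); v=im.max(2)
def cl(y,x):
    b,g,r=map(int,im[y,x])
    if r-b>60: return '.'
    if r>g*1.35 and r<110: return 'F'
    if v[y,x]<50: return '#'
    return "abcdefghij"[min(9,v[y,x]//26)]
for y in list(range(60,330,9)): print(y,''.join(cl(y,x) for x in range(170,470,3)))
E
```

```text
[ 0.51629718 -0.02364039  0.02892198] [0.07659192 0.98640858 0.27924539] 0.0
60 ....................................................................................................
69 ....................................................................................................
78 ....................................................................................................
87 ....................................................................................................
96 ....................................................................................................
105 ..........................hhhhhhhhhhhhhhhhhhhhhhhhhhhhhhh...........................................
114 .........................gjjjjjjjjjjjjjjjjjjjjjjjjjjjjjjji..........................................
123 ..........................jjjjjjjjjjjjjjjjjjjjjjjjjjjjjjji..........................................
132 ..........................fjjjjjjjjjjjjjjjjjjjjjjjjjjjjjji..........................................
141 ..........................eeeijjjjjjjjjjjjjjjjjjjjjjjjjjjh.....................
[... 1421 characters left out ...]
eeeeeeeeeeeeeeeeedeeddeeeee...................######FFFFFF............
276 ........FFFFFFFF########.....eeeeeeeeegiigiiiiiigiiiiiiii...................########FFFFFFF.........
285 ......FFFFFFFFF########......feeeegiiiiiijiiiiiiiiiiiiiih.....................########FFFFFFFF......
294 ...FFFFFFFFFF########F........eeefjjjjjjjjjjiiiiiiiiiiiih......................########FFFFFFFFFF...
303 FFFFFFFFFFF#########..........eeejjjjjjjjjjjiijjjjjiiiii........................#########FFFFFFFFFFF
312 FFFFFFFFFFF########...........iijjjijjiiiiiiiiiiiiiiiiii.........................F#######FFFFFFFFFFF
321 FFFFFFFFFFFF#####F............hiiiiiiiiiijjjjiiiiiiiiiii...........................#####FFFFFFFFFFFF
```

The stone lies flat between the open fingers. Next I'll measure it from its edges: top face at 28 mm, left, right and far edges.

```bash
cat > st.py <<'E'
from h import *
def stone(f,c,ztop,rows=(118,235),cols=(200,400),far=(60,118)):
    im=cv2.imread(f).astype(int); m=(im[...,2]-im[...,0]<=60)
    L=[];R=[]
    for y in range(*rows):
        xs=np.where(m[y,cols[0]:cols[1]])[0]+cols[0]
        if len(xs)>40: L.append((xs[0],y)); R.append((xs[-1],y))
    xm=(L[0][0]+R[0][0])//2; F=[]
    for x in range(L[0][0]+10,R[0][0]-10,2):
        ys=np.where(m[far[0]:far[1],x])[0]
        if len(ys): F.append((x,ys[0]+far[0]))
    def fit(p):
        w=np.array([plane("wrist",q,ztop,c)[:2] for q in p]); vx,vy,x,y=cv2.fitLine(w.astype(np.float32),cv2.DIST_HUBER,0,.001,.001).ravel()
        d=np.array([vx,vy]); d*=np.sign(d[0]) if abs(d[0])>.7 else 1
        return np.array([x,y]),d
    (pl,dl),(pr,dr),(pf,df)=fit(L),fit(R),fit(F)
    al,ar=[np.degrees(np.arctan2(d[1],d[0])) for d in(dl,dr)]; a=np.radians((al+ar)/2); u=np.array([np.cos(a),np.sin(a)]); n=np.array([-u[1],u[0]])
    w=(pl-pr)@n; yc=((pl+pr)/2)@n; xe=pf@u; ctr=u*(xe-.08)+n*yc
    print("edges",al,ar,"far edge ang",np.degrees(np.arctan2(df[1],df[0])),"width",w,"centre",ctr,"yaw",np.degrees(a))
    return ctr,a
E
python3 - <<'E'
from st import *
c=K("wrist"); ctr,a=stone("pics/w7.png",c,.028)
o=manip.get_obs(); r=o["tool_rot"]; print(o["eef_pos"],np.degrees(2*np.arctan2(r[1],r[0])), "move cm",(ctr-o["eef_pos"][:2])*100)
E
```

```text
edges 17.409887 17.971987 far edge ang -72.65745 width 0.053086832 centre [ 0.51369387 -0.00950454] yaw 17.690935
[ 0.51632721 -0.02356912  0.02895403] -342.63363022881134 move cm [-0.26333405  1.40645831]
```

Call:
{"fn": "step_arm", "kwargs": {
  "plan": [
    {"grip": 8.7,"dp": [-0.13,0.7,0],"twist": 0.006},
    {"grip": 8.7,"dp": [-0.13,0.7,0],"twist": 0},
    {"grip": 8.7,"dp": [0,0,-0.7],"twist": 0},
    {"grip": 8.7,"dp": [0,0,-0.7],"twist": 0},
    {"grip": 8.7,"dp": [0,0,-0.4],"twist": 0},
    {"grip": 8.7,"dp": [0,0,0],"twist": 0},
    {"grip": 8.7,"dp": [0,0,0],"twist": 0}
  ]
}}

```text
t: 16.05
eef_pos: [0.5137, -0.0099, 0.0107]
tool_rot: [-3.104, -0.483, 0.001]
ft_force: [0.6, 0.0, 0.2]
finger_gap: 0.0868
finger_force: 0.0
```

Call:
{"fn": "step_arm", "kwargs": {
  "plan": [
    {"grip": 8.7,"dp": [0,0,-0.4],"twist": 0},
    {"grip": 8.7,"dp": [0,0,0],"twist": 0}
  ]
}}

```text
t: 16.25
eef_pos: [0.5136, -0.0099, 0.0067]
tool_rot: [3.104, 0.483, -0.0]
ft_force: [-1.3, -0.2, 0.5]
finger_gap: 0.087
finger_force: 0.0
```

Call:
{"fn": "step_arm", "kwargs": {
  "plan": [
    {"grip": 8.7,"dp": [0,0,-0.3],"twist": 0},
    {"grip": 8.7,"dp": [0,0,-0.2],"twist": 0},
    {"grip": 8.7,"dp": [0,0,0],"twist": 0}
  ]
}}

```text
t: 16.55
eef_pos: [0.5136, -0.0098, 0.0017]
tool_rot: [-3.104, -0.483, 0.001]
ft_force: [-0.7, 0.4, 0.5]
finger_gap: 0.0869
finger_force: 0.0
```

Call:
{"fn": "step_arm", "kwargs": {
  "plan": [
    {"grip": 8.7,"dp": [0,0,-0.2],"twist": 0},
    {"grip": 8.7,"dp": [0,0,-0.2],"twist": 0},
    {"grip": 8.7,"dp": [0,0,0],"twist": 0}
  ]
}}

```text
t: 16.85
eef_pos: [0.5136, -0.0098, -0.0023]
tool_rot: [-3.104, -0.483, 0.001]
ft_force: [0.9, 0.7, -0.1]
finger_gap: 0.0872
finger_force: 0.0
```

That settles it: the tips are well above where the TCP reading would put them. A few mm more, then close.

Call:
{"fn": "step_arm", "kwargs": {
  "plan": [
    {"grip": 8.7,"dp": [0,0,-0.2],"twist": 0},
    {"grip": 8.7,"dp": [0,0,-0.2],"twist": 0},
    {"grip": 8.7,"dp": [0,0,-0.1],"twist": 0},
    {"grip": 8.7,"dp": [0,0,0],"twist": 0}
  ]
}}

```text
t: 17.25
eef_pos: [0.5137, -0.0098, -0.0072]
tool_rot: [-3.104, -0.483, 0.0]
ft_force: [0.7, 0.1, 0.8]
finger_gap: 0.0869
finger_force: 0.0
```

Call:
{"fn": "step_arm", "kwargs": {
  "plan": [
    {"grip": 6,"dp": [0,0,0],"twist": 0},
    {"grip": 4.5,"dp": [0,0,0],"twist": 0},
    {"grip": 4.5,"dp": [0,0,0],"twist": 0},
    {"grip": 4.5,"dp": [0,0,0],"twist": 0},
    {"grip": 4.5,"dp": [0,0,0],"twist": 0},
    {"grip": 4.5,"dp": [0,0,0],"twist": 0},
    {"grip": 4.5,"dp": [0,0,0],"twist": 0},
    {"grip": 4.5,"dp": [0,0,0],"twist": 0}
  ]
}}

```text
t: 18.05
eef_pos: [0.5139, -0.0098, -0.007]
tool_rot: [3.104, 0.483, 0.0]
ft_force: [0.6, -0.7, 1.4]
finger_gap: 0.0541
finger_force: 30.0
```

Stone gripped across its width (54.1 mm). I'll lift it and carry it over the holder.

Call:
{"fn": "step_arm", "kwargs": {
  "plan": [
    {"grip": 4.5,"dp": [0,0,2],"twist": 0},
    {"grip": 4.5,"dp": [0,0,3],"twist": 0},
    {"grip": 4.5,"dp": [0,0,3],"twist": 0},
    {"grip": 4.5,"dp": [0.8,-2.8,0],"twist": 0},
    {"grip": 4.5,"dp": [0.9,-2.8,0],"twist": 0},
    {"grip": 4.5,"dp": [0.9,-2.8,0],"twist": 0},
    {"grip": 4.5,"dp": [0.9,-2.8,0],"twist": 0},
    {"grip": 4.5,"dp": [0.9,-2.8,0],"twist": 0},
    {"grip": 4.5,"dp": [0.9,-2.8,0],"twist": 0},
    {"grip": 4.5,"dp": [0.9,-2.8,0],"twist": 0},
    {"grip": 4.5,"dp": [0.9,-2.6,0],"twist": -0.003},
    {"grip": 4.5,"dp": [0,0,0],"twist": 0}
  ]
}}

```text
t: 19.25
eef_pos: [0.5839, -0.2371, 0.0714]
tool_rot: [3.105, 0.469, -0.003]
ft_force: [1.1, 0.1, -5.2]
finger_gap: 0.0538
finger_force: 30.0
```

```bash
python3 - <<'E'
from st import *
o=manip.get_obs(); r=o["tool_rot"]; c=K("wrist"); snap("wrist","w8.png")
print(o["eef_pos"],np.degrees(2*np.arctan2(r[1],r[0]))%360,o["finger_force"],o["ft_force"])
im=cv2.imread("pics/w8.png").astype(int); v=im.max(2)
def cl(y,x):
    b,g,rr=im[y,x]
    if rr-b>60: return '.'
    if rr>g*1.35 and rr<110: return 'F'
    if v[y,x]<50: return '#'
    return "abcdefghij"[min(9,v[y,x]//26)]
for y in list(range(60,260,8)): print(y,''.join(cl(y,x) for x in range(200,440,2)))
E
```

```text
[ 0.58394259 -0.23708565  0.07142438] 17.19256856681237 29.987914860248566 [ 1.14631746  0.13192303 -5.24330175]
60 ........................................................................................................................
68 ........................................................................................................................
76 ...................................ghhhgeeefehhhhhhhhhhhhhhhhhhhhhhheefffhiiih..........................................
84 ................................#c#dhhhhhhhhhhhhhhhhhhhhhhhhhhhhhhhhhhhhhhhhhhddd#......................................
92 ................................#ccdgfffffffffffffgggggggggggggggggfffffffffhfddcF......................................
100 ............................FFFF##b##################c#############dddddddddddddcF......................................
108 ............................FFddccccccccccccccccccccccccccccccccccccccccccccccdccce.....................................
116 ............................Fdfhhhhihhhhhhhhhhhhhhhhhhhihhhhhhhhihhhhhhiiiiiiiiiiiihhhhhhg.......................
[... 1432 characters left out ...]
dddddddddehhiiedehhiiiiehedddddddddddddddd.................................
220 .FFFFFFFFFFFFFFFFFFFFFFFFFFFFFFFcdddddddddddddddddddddddddddddddddddddddddddddddddddddd.................................
228 ..F.FFFFFFFFFFFFFFFFFFFFFFFFFFFFFdddddddddddddddddddddddddddddddddddddddddddddddddddddd.................................
236 F......FFFFFFFFFFFFFFFFF.......FFddddddddddddddddddddddddddddddddddddddddddddddddddddde.................................
244 ..FF....F......FFFFFFF....FFFFFFFcddddddddddddddddddddddddddddhhhhhihdddddddddddddddddcFFFFFF...........................
252 FFFFFFFFFFF.F.F..F......FFFFFFFF#cdddddddddddddddddddddddddddddhhhhhhedddddddddddddddd#FFFFFFFF.........................
```

Call:
{"fn": "step_arm", "kwargs": {
  "plan": [
    {"grip": 4.5,"dp": [0,0,0],"twist": 0},
    {"grip": 4.5,"dp": [0,0,0],"twist": 0},
    {"grip": 4.5,"dp": [0,0,0],"twist": 0}
  ]
}}

```text
t: 19.6
eef_pos: [0.5846, -0.2305, 0.0729]
tool_rot: [-3.104, -0.481, 0.0]
ft_force: [-1.0, 0.2, -5.3]
finger_gap: 0.0536
finger_force: 30.0
```

```bash
python3 - <<'E'
from h import *
o=manip.get_obs(); r=o["tool_rot"]; c=K("wrist"); im=snap("wrist","w9.png").astype(int); e=o["eef_pos"]
yaw=np.degrees(2*np.arctan2(r[1],r[0]))%360; print(e,yaw,o["ft_force"])
b=(im[...,0]-im[...,2]<=60)&(im.max(2)>175)
L,R,F=[],[],[]
for y in range(120,172):
    x=np.where(b[y,240:400])[0]+240
    L.append((x[0],y));R.append((x[-1]+1,y))
for x in range(275,368,3):
    y=np.where(b[104:135,x])[0]; F.append((x,y[0]+104))
zt=e[2]+.035
def fit(p):
    w=np.array([plane("wrist",q,zt,c)[:2] for q in p]); vx,vy,x,y=cv2.fitLine(w.astype(np.float32),cv2.DIST_HUBER,0,.001,.001).ravel(); return np.array([x,y]),np.degrees(np.arctan2(vy,vx))
l,rr,f=fit(L),fit(R),fit(F); a=np.radians(yaw);u=np.array([np.cos(a),np.sin(a)]);n=np.array([-u[1],u[0]])
print(l[1],rr[1],f[1],"width",(l[0]-rr[0])@n,"lat off",((l[0]+rr[0])/2-e[:2])@n,"len off",(f[0]-e[:2])@u-.08)
a=np.radians(17.5);u=np.array([np.cos(a),np.sin(a)]);n=np.array([-u[1],u[0]]);d=e[:2]-[.5892,-.2309];print("tcp in holder",d@u,d@n)
E
```

```text
[ 0.5846303  -0.23054873  0.07287826] 17.61393838799404 [-1.00311438  0.24374044 -5.32050208]
17.08192 17.44522 -72.38431 width 0.05187432842299712 lat off -0.00013856032099375138 len off -0.0015724077805801123
tcp in holder -0.004252570063062501 0.0017091431866078863
```

The stone is centred in hand; it needs about +2 mm along x and −1.5 mm across. I'll make that shift while lowering to just above the lips.

Call:
{"fn": "step_arm", "kwargs": {
  "plan": [
    {"grip": 4.5,"dp": [0.24,-0.09,-1],"twist": 0},
    {"grip": 4.5,"dp": [0,0,-1],"twist": 0},
    {"grip": 4.5,"dp": [0,0,-1],"twist": 0},
    {"grip": 4.5,"dp": [0,0,-0.7],"twist": 0},
    {"grip": 4.5,"dp": [0,0,0],"twist": 0},
    {"grip": 4.5,"dp": [0,0,0],"twist": 0},
    {"grip": 4.5,"dp": [0,0,0],"twist": 0}
  ]
}}

```text
t: 20.35
eef_pos: [0.5876, -0.2327, 0.0364]
tool_rot: [3.105, 0.478, 0.001]
ft_force: [0.0, 0.3, -5.4]
finger_gap: 0.0542
finger_force: 30.0
```

Call:
{"fn": "step_arm", "kwargs": {
  "plan": [
    {"grip": 4.5,"dp": [-0.03,0.08,-0.5],"twist": 0},
    {"grip": 4.5,"dp": [0,0,-0.5],"twist": 0},
    {"grip": 4.5,"dp": [0,0,-0.4],"twist": 0},
    {"grip": 4.5,"dp": [0,0,-0.3],"twist": 0},
    {"grip": 4.5,"dp": [0,0,0],"twist": 0},
    {"grip": 4.5,"dp": [0,0,0],"twist": 0}
  ]
}}

```text
t: 20.95
eef_pos: [0.5869, -0.2318, 0.0189]
tool_rot: [-3.105, -0.478, 0.0]
ft_force: [0.4, 0.5, -4.7]
finger_gap: 0.0541
finger_force: 30.0
```

Call:
{"fn": "step_arm", "kwargs": {
  "plan": [
    {"grip": 4.5,"dp": [0,0,-0.3],"twist": 0},
    {"grip": 4.5,"dp": [0,0,-0.3],"twist": 0},
    {"grip": 4.5,"dp": [0,0,0],"twist": 0}
  ]
}}

```text
t: 21.25
eef_pos: [0.5865, -0.2318, 0.0124]
tool_rot: [-3.105, -0.478, 0.001]
ft_force: [-0.6, 0.3, -5.8]
finger_gap: 0.054
finger_force: 30.0
```

Call:
{"fn": "step_arm", "kwargs": {
  "plan": [
    {"grip": 4.5,"dp": [0,0,-0.2],"twist": 0},
    {"grip": 4.5,"dp": [0,0,-0.2],"twist": 0},
    {"grip": 4.5,"dp": [0,0,0],"twist": 0}
  ]
}}

```text
t: 21.55
eef_pos: [0.5867, -0.2318, 0.0086]
tool_rot: [-3.105, -0.478, 0.001]
ft_force: [0.1, 0.8, -4.8]
finger_gap: 0.0534
finger_force: 30.0
```

It slid between the lips without force. One more touch down, then release and rise.

Call:
{"fn": "step_arm", "kwargs": {
  "plan": [
    {"grip": 4.5,"dp": [0,0,-0.1],"twist": 0},
    {"grip": 4.5,"dp": [0,0,0],"twist": 0},
    {"grip": 6.5,"dp": [0,0,0],"twist": 0},
    {"grip": 6.5,"dp": [0,0,0],"twist": 0},
    {"grip": 6.5,"dp": [0,0,0],"twist": 0},
    {"grip": 6.5,"dp": [0,0,0],"twist": 0},
    {"grip": 6.5,"dp": [0,0,1],"twist": 0},
    {"grip": 6.5,"dp": [0,0,2.5],"twist": 0},
    {"grip": 6.5,"dp": [0,0,3],"twist": 0},
    {"grip": 6.5,"dp": [0,0,3],"twist": 0},
    {"grip": 6.5,"dp": [0,0,3],"twist": 0},
    {"grip": 6.5,"dp": [0,0,0],"twist": 0}
  ]
}}

```text
t: 22.75
eef_pos: [0.5897, -0.2323, 0.1385]
tool_rot: [3.101, 0.478, 0.011]
ft_force: [0.1, -0.2, 0.3]
finger_gap: 0.065
finger_force: 0.0
```

```bash
python3 - <<'E'
from h import *
o=manip.get_obs(); c=K("wrist"); im=snap("wrist","w10.png").astype(int); print(o["t"],o["eef_pos"],o["finger_gap"])
for p in((.5892,-.2309,.042),(.5892+.0763,-.2309+.024,.042),(.4907,-.262,.03),(.5117,-.3287,.054)):print(proj("wrist",p,c).round(1))
cv2.imwrite("pics/w10c.png",cv2.resize(im[20:320,150:550].astype(np.uint8),None,fx=2,fy=2)[:,:,::-1])
E
```

```text
22.75 [ 0.58968431 -0.23233175  0.13845946] 0.0650226279839576
[317.2 196.9]
[317.1 104.4]
[317.3 289.2]
[389.7 303. ]
```

View pics/w10c.png

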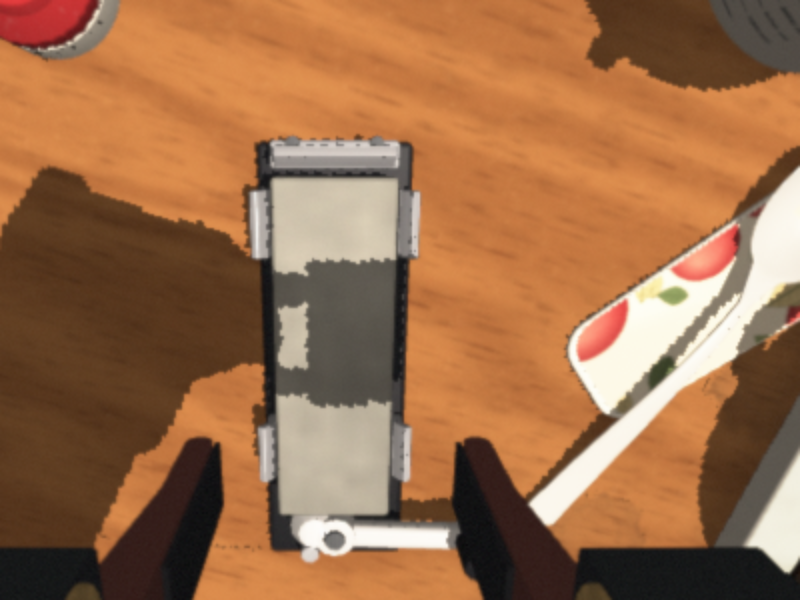

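The stone lies in the pocket between all four lips, with the lever still open. Next I'll close the fingers and plan the push: pusher path around the pin, turning with the lever.

```bash
python3 - <<'E'
from h import *
print(manip.get_obs()["qpos"].round(2))
a=np.radians(17.5);u=np.array([np.cos(a),np.sin(a)]);n=np.array([-u[1],u[0]]);pin=np.array([.4908,-.2618])
P=lambda t,s: pin+.07*(-np.cos(t)*u-np.sin(t)*n)+s*(np.sin(t)*u-np.cos(t)*n)
p=P(1.57,.027);print("start",p)
for t in np.arange(1.57,-.01,-.1):
    q=P(t,.0165); print(round(t,2),q.round(4),((q-p)*100).round(2)); p=q
E
```

```text
[ 0.65  0.54 -0.51  1.63  0.29  1.05 -1.2 ]
start [ 0.53755305 -0.32047838]
1.57 [ 0.5275 -0.3236] [-1.   -0.31]
1.47 [ 0.5212 -0.327 ] [-0.64 -0.34]
1.37 [ 0.5145 -0.3297] [-0.67 -0.27]
1.27 [ 0.5076 -0.3317] [-0.69 -0.2 ]
1.17 [ 0.5006 -0.3331] [-0.71 -0.13]
1.07 [ 0.4934 -0.3337] [-0.72 -0.06]
0.97 [ 0.4862 -0.3336] [-0.72  0.01]
0.87 [ 0.4791 -0.3328] [-0.71  0.08]
0.77 [ 0.472  -0.3312] [-0.7   0.15]
0.67 [ 0.4652 -0.329 ] [-0.68  0.22]
0.57 [ 0.4586 -0.3261] [-0.66  0.29]
0.47 [ 0.4524 -0.3226] [-0.63  0.35]
0.37 [ 0.4465 -0.3184] [-0.59  0.41]
0.27 [ 0.4411 -0.3137] [-0.54  0.47]
0.17 [ 0.4361 -0.3085] [-0.49  0.52]
0.07 [ 0.4317 -0.3028] [-0.44  0.57]
```

Call:
{"fn": "step_arm", "kwargs": {
  "plan": [
    {"grip": 0,"dp": [-1.3,-2.2,0],"twist": 0},
    {"grip": 0,"dp": [-1.3,-2.2,0],"twist": 0},
    {"grip": 0,"dp": [-1.3,-2.2,0],"twist": 0},
    {"grip": 0,"dp": [-1.3,-2.2,0],"twist": 0},
    {"grip": 0,"dp": [0,0,0],"twist": 0},
    {"grip": 0,"dp": [0,0,0],"twist": 0},
    {"grip": 0,"dp": [0,0,0],"twist": 0},
    {"grip": 0,"dp": [0,0,0],"twist": 0},
    {"grip": 0,"dp": [0,0,0],"twist": 0}
  ]
}}

```text
t: 23.7
eef_pos: [0.5354, -0.3188, 0.1329]
tool_rot: [-3.104, -0.481, -0.0]
ft_force: [-0.1, 0.2, 0.1]
finger_gap: 0.0006
finger_force: 0.0
```

Call:
{"fn": "step_arm", "kwargs": {
  "plan": [
    {"grip": 0,"dp": [0.1,-0.1,-3],"twist": 0},
    {"grip": 0,"dp": [0,0,-3],"twist": 0},
    {"grip": 0,"dp": [0,0,-2.5],"twist": 0},
    {"grip": 0,"dp": [0,0,-1.5],"twist": 0},
    {"grip": 0,"dp": [0,0,-1],"twist": 0},
    {"grip": 0,"dp": [0,0,-0.7],"twist": 0},
    {"grip": 0,"dp": [0,0,0],"twist": 0},
    {"grip": 0,"dp": [0,0,0],"twist": 0}
  ]
}}

```text
t: 24.5
eef_pos: [0.5365, -0.3211, 0.0168]
tool_rot: [3.104, 0.479, 0.002]
ft_force: [0.3, 1.3, -0.1]
finger_gap: 0.0003
finger_force: 0.0
```

Call:
{"fn": "step_arm", "kwargs": {
  "plan": [
    {"grip": 0,"dp": [-0.9,-0.25,0],"twist": 0},
    {"grip": 0,"dp": [-0.64,-0.34,0],"twist": -0.08},
    {"grip": 0,"dp": [-0.67,-0.27,0],"twist": -0.08},
    {"grip": 0,"dp": [-0.69,-0.2,0],"twist": -0.08},
    {"grip": 0,"dp": [-0.71,-0.13,0],"twist": -0.08},
    {"grip": 0,"dp": [0,0,0],"twist": 0}
  ]
}}

```text
t: 25.1
eef_pos: [0.4988, -0.3336, 0.0168]
tool_rot: [3.14, -0.026, 0.0]
ft_force: [0.3, 0.7, -0.1]
finger_gap: 0.0006
finger_force: 0.0
```

```bash
python3 - <<'E'
from h import *
c=K("wrist"); im=snap("wrist","w11.png")[...,::-1].astype(int); v=im.max(2)
a=np.radians(17.5);u=np.array([np.cos(a),np.sin(a)]);n=np.array([-u[1],u[0]]);pin=np.array([.4908,-.2618])
print("pin",proj("wrist",[*pin,.03],c).round())
for t in(1.57,1.3,1.1): print(t,proj("wrist",[*(pin+.07*(-np.cos(t)*u-np.sin(t)*n)),.054],c).round())
def cl(y,x):
    b,g,r=im[y,x]
    if r-b>60: return '.'
    if v[y,x]<60 and r>g*1.3: return 'F'
    if v[y,x]<60: return '#'
    return "abcdefghij"[min(9,v[y,x]//26)]
for y in range(150,400,8): print(y,''.join(cl(y,x) for x in range(160,420,2)))
E
```

```text
pin [197. 265.]
1.57 [309. 250.]
1.3 [316. 282.]
1.1 [315. 306.]
150 hhhhhhhhhggfdddcccccccdefiiigc###F...........................................................................dejjjjjjjjjjjjjjj....
158 hhhhhhhhhhhggedcccddccccefhiiifd###c.......................................................................ddijjjjjjjjjjjjjji.....
166 hhhhhhhhhhhggggecccccccccceehiihe####....................................................................ddgjjjjjjjjjjjjjjj.......
174 hhhhhhhhhhhhhhhgfdccccdccccceeiiihd####.................................................................dfjjjjjjjjjjjjjjji........
182 hhhhhhhhhhhhhhhhhgfdcccccccdcdfgiiigc###F.............................................................ddijjjjjjjjjjjjjjj..........
190 hhhhhhhhhhhhhhhhhhggfdcccccdcc#efhiihd####Fddddddddddddddddddddddddddddddddd........................ddgjjjjjjjjjjjjjgfedd.........
198 ddgggfdddfhhhhhhhhhhggedc###################ddddddddddddddddddddddddddddddddddddddddddddddddddddddddddddeeeeeeeeeeeeedddddd.......
206 dddddddddddddddddddddddcc#####################dddddddddddddddddddddddddddddddddddddddd
[... 2584 characters left out ...]
ccccccccccccccccccccccccc
366 dddcdddddddddddddddddd######################################################de....ec##############cccccccccccccccccccccccccccccccc
374 ddddddddddddddddddddddd#####################################################d.....d########################ccccccccccccccccccccccc
382 ddddddddddddddddd.ddd..d#####################################################.....c###############################################
390 dddddddddd..d....d......F####################################################.....d###############################################
398 ddddddddddddddddd........####################################################..ddddddddddddddddddddddddddddddddddddddddddddddddddd
```

The bar runs from the pin (197,258) down to about (290,273) and under the fingers, so the lever is moving with the push. I'll continue.

Call:
{"fn": "step_arm", "kwargs": {
  "plan": [
    {"grip": 0,"dp": [-0.72,-0.06,0],"twist": -0.08},
    {"grip": 0,"dp": [-0.72,0.01,0],"twist": -0.08},
    {"grip": 0,"dp": [-0.71,0.08,0],"twist": -0.08},
    {"grip": 0,"dp": [-0.7,0.15,0],"twist": -0.08},
    {"grip": 0,"dp": [-0.68,0.22,0],"twist": -0.08},
    {"grip": 0,"dp": [-0.66,0.29,0],"twist": -0.08},
    {"grip": 0,"dp": [0,0,0],"twist": 0}
  ]
}}

```text
t: 25.85
eef_pos: [0.4588, -0.3258, 0.0166]
tool_rot: [3.046, -0.766, 0.003]
ft_force: [2.1, 0.7, 0.1]
finger_gap: 0.0009
finger_force: 0.7
```

Call:
{"fn": "step_arm", "kwargs": {
  "plan": [
    {"grip": 0,"dp": [-0.63,0.35,0],"twist": -0.08},
    {"grip": 0,"dp": [-0.59,0.41,0],"twist": -0.08},
    {"grip": 0,"dp": [-0.54,0.47,0],"twist": -0.08},
    {"grip": 0,"dp": [0,0,0],"twist": 0}
  ]
}}

```text
t: 26.25
eef_pos: [0.4423, -0.314, 0.0167]
tool_rot: [2.933, -1.124, 0.006]
ft_force: [3.6, 0.1, -0.1]
finger_gap: 0.0003
finger_force: 1.5
```

Force is growing as the cam bears on the stone. Now push on through over-centre to the stop.

Call:
{"fn": "step_arm", "kwargs": {
  "plan": [
    {"grip": 0,"dp": [-0.49,0.52,0],"twist": -0.05},
    {"grip": 0,"dp": [-0.44,0.57,0],"twist": 0},
    {"grip": 0,"dp": [0,0,0],"twist": 0},
    {"grip": 0,"dp": [0,0,0],"twist": 0}
  ]
}}

```text
t: 26.65
eef_pos: [0.4322, -0.3031, 0.0165]
tool_rot: [2.905, -1.195, 0.003]
ft_force: [3.4, -0.7, 0.8]
finger_gap: 0.0005
finger_force: 1.4
```

Call:
{"fn": "step_arm", "kwargs": {
  "plan": [
    {"grip": 0,"dp": [-0.13,0.4,0],"twist": 0},
    {"grip": 0,"dp": [0,0,0],"twist": 0},
    {"grip": 0,"dp": [-0.1,0.3,0],"twist": 0},
    {"grip": 0,"dp": [0,0,0],"twist": 0}
  ]
}}

```text
t: 27.05
eef_pos: [0.4317, -0.3019, 0.017]
tool_rot: [2.898, -1.2, 0.016]
ft_force: [9.1, -17.3, -10.7]
finger_gap: 0.0009
finger_force: 9.7
```

```bash
cat > lev.py <<'E'
from h import *
c=K("wrist"); im=snap("wrist","w12.png")[...,::-1].astype(int); v=im.max(2)
o=manip.get_obs(); print(o["t"],o["eef_pos"],o["ft_force"],o["qpos"][6])
a=np.radians(17.5);u=np.array([np.cos(a),np.sin(a)]);n=np.array([-u[1],u[0]]);pin=np.array([.4908,-.2618])
print("pin",proj("wrist",[*pin,.0285],c).round())
for t in(.4,.2,0): print(t,[proj("wrist",[*(pin+r*(-np.cos(t)*u-np.sin(t)*n)),z],c).round() for r,z in((.03,.0285),(.06,.0285),(.07,.054))])
def cl(y,x):
    b,g,r=im[y,x]
    if r-b>60: return '.'
    if v[y,x]<60 and r>g*1.3: return 'F'
    if v[y,x]<60: return '#'
    return "abcdefghij"[min(9,v[y,x]//26)]
for y in range(110,330,7): print(y,''.join(cl(y,x) for x in range(160,420,2)))
E
python3 lev.py
```

```text
27.1 [ 0.43170881 -0.30197648  0.01697164] [  8.95773596 -17.09678284  -9.93306734] -1.9721086126612957
pin [195. 228.]
0.4 [array([248., 232.]), array([300., 236.]), array([317., 258.])]
0.2 [array([247., 241.]), array([297., 254.]), array([313., 282.])]
0 [array([243., 250.]), array([290., 271.]), array([303., 304.])]
110 ..................................................................................................................................
117 ..................................................................................................................................
124 ..................................................................................................................................
131 ..................................................................................................................................
138 cc#####F..........................................................................................................................
145 jhdddddd######d....................................................................................
[... 2841 characters left out ...]
.........................
299 ...............................##############################################F#F##c#############################################..
306 .............................################################################F#c##c###############################################
313 ...........................c################################################dd#c#cd###############################################
320 .....ee...................##################################################..cc#d.c##############################################
327 #######################.d###################################################..c##d.###############################################
```

The bar's centre line in the picture matches cam = 0 (col 248 → row ~249, col 280 → row ~266), and the force rose to 19 N: it is on the stop. I'll back off, rise and check.

Call:
{"fn": "step_arm", "kwargs": {
  "plan": [
    {"grip": 0,"dp": [0.3,-0.9,0],"twist": 0},
    {"grip": 0,"dp": [0.6,-1.9,0],"twist": 0},
    {"grip": 0,"dp": [0.6,-1.9,0],"twist": 0},
    {"grip": 0,"dp": [0,0,3],"twist": 0.1},
    {"grip": 0,"dp": [0,0,4],"twist": 0.15},
    {"grip": 0,"dp": [0,0,4],"twist": 0.15},
    {"grip": 0,"dp": [1,1.5,4],"twist": 0.15},
    {"grip": 0,"dp": [2,1.5,4],"twist": 0.15},
    {"grip": 0,"dp": [3,1.5,4],"twist": 0.15},
    {"grip": 0,"dp": [2,1.5,2],"twist": 0.15},
    {"grip": 0,"dp": [0,0,0],"twist": 0},
    {"grip": 0,"dp": [0,0,0],"twist": 0}
  ]
}}

```text
t: 28.3
eef_pos: [0.5214, -0.2832, 0.2635]
tool_rot: [-3.123, -0.337, 0.004]
ft_force: [-0.6, 0.5, 0.0]
finger_gap: 0.0005
finger_force: 0.0
```

```bash
python3 - <<'E'
from h import *
c=K("wrist"); im=snap("wrist","w13.png")[...,::-1].astype(int); v=im.max(2)
o=manip.get_obs(); print(o["t"],o["eef_pos"],o["ft_force"],o["qvel"].round(3))
a=np.radians(17.5);u=np.array([np.cos(a),np.sin(a)]);n=np.array([-u[1],u[0]]);pin=np.array([.4908,-.2618]);H=np.array([.5892,-.2309])
W=lambda x,y,z:proj("wrist",[*(H+u*x+n*y),z],c)
for t in(.2,0): print(t,proj("wrist",[*(pin+.07*(-np.cos(t)*u-np.sin(t)*n)),.054],c).round(1))
# rectified view: sample on plane z=.042 (holder axes, 1mm/char)
def samp(z,xs,ys,f): 
    for x in xs: print("%5d"%x,''.join(f(*np.round(W(x/1e3,y/1e3,z)).astype(int)) for y in ys))
def f(x,y):
    if not(0<=x<640 and 0<=y<400): return '?'
    b,g,r=im[y,x]
    if r-b>60: return '.'
    if v[y,x]<45: return '#'
    return "abcdefghij"[min(9,v[y,x]//26)]
print("stone plane .042; columns y=45..-45"); samp(.042,[90,86,84,82,81,80,79,78,76,60,30,0,-30,-60,-74,-76,-78,-79,-80,-81,-82,-84,-88],range(45,-46,-1),f)
print("knob plane .054"); samp(.054,range(-155,-190,-3),range(30,-61,-1),f)
E
```

```text
28.35 [ 0.5206013  -0.28392486  0.26277086] [0.53337471 0.60139692 0.53104834] [ 0.008  0.005  0.014  0.012 -0.001 -0.004 -0.001]
0.2 [313.7 237.8]
0 [303.4 239.6]
stone plane .042; columns y=45..-45
   90 ..........................ffeef..............................eeeef.........................
   86 ...................fghhhhhhhhhhhhhhhhhhhhhhhhhhhhhhhhhhhiihhhhhhhhhiiihhhf.................
   84 ...............ddcbdeffffffffffffffffffffffffffffffffgfffffffffffffffffghecccccc...........
   82 ...............cb##ceffffffffffffffffffffffffffffffffffffffffffffffffffgheccccccc..........
   81 ...............c##cfeffffffffffffffffffffffffffffffffffffffffffefffffffghedcccccb..........
   80 ...............cb#cfffffffffffffffffffffffffffeffffffffeffffffffefffffffhedccccbbd.........
   79 ................ccdfffffggffffffffffffffgffffffffggghffffgggghggfffgggfffeccccccdd.........
   78 ................ccfffgggghggghgggggggggghgghgggghhhhhgggghhhhhhgggghhgfeddccccccdd.........
   76 ...............bccfhhhhhhhhhhhhhhhhhhhhhhhhhhhhhhhhhhhhhhhhhhhhhhhhhhhgdcccccccbc..........
   60 .........ffg
[... 1845 characters left out ...]
..............
 -170 ........................###bbbccddcbcc.....................................................
 -173 ........................c###bbbcbbbbbccccccd...............................................
 -176 .........................cbbbbbbbbbbbbccbbbbcddd........ccbbbbbbbcccc......................
 -179 ...........................ccbbbbbbbbbbbbbbccc###dd###cccbbbbbbbbbbbbbbdd..................
 -182 ...........................cbbbbbbbbbbbbbbbccc##dd.b##ccbbbbbbbbbbbbbbbcc..................
 -185 ...........................cbbbbbbbbbbbcbbbcc###ddd###ccbbbbbbbbbbbbbbbc...................
 -188 ..........................ccbbbbbbbbbbbbbbccc###ddd##cccbbbbbbbbbbbbbbbc...................
```

The check shows the stone from about +79 to −79 mm in the holder frame, centred to within about 1 mm sidewise, with the knob in line (cam about 0). The arm is clear, so I'm handing in.

```bash
python3 -c "
from bench import manip
print(manip.close_job())"
```

```text
the job is handed in; nothing more can be done
None
```

The job is handed in at about 28 s of the 67 s allowed (the hand-in returned no verdict): the stone was laid flat on the worktop and let go, then seated in the holder against the end stop. The cam lever is shut to within about 0.02 rad, and the mug, timer and small tin were not touched.

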